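# Load the drill jig and clamp it shut

### The arm

A 6-joint arm with a two-finger parallel gripper is mounted at the origin on the work surface. World frame = base frame: x ahead of the robot, y to its left, z up, the work surface at z = 0. Lengths are in m, angles in rad, forces in N, time in s.
With the tool pointing down it reaches from about 0.275 to 1 m from the base axis. Payload 8.4 kg.
Tool frame: the origin (TCP) lies midway between the tips of the shut fingers; the grasp point (between the pads) lies 19 mm behind it; z points along the fingers, y is the direction in which the jaws open and shut (so a half turn about z gives the same grasp; the last joint's range is limited). The gripper opens to 85 mm and grips with 20 to 120 N. Pads are 22 mm wide; open, the fingers measure 114 mm over their backs; the gripper's body (76 mm by 85 mm) begins 54 mm behind the grasp point. The pads swing forward as they close: fully open they stand 13 mm farther back than shut.
Start: joints at [1.301, 0.353, 1.633, -0, 1.155, -0.002], TCP at [0.165, 0.603, 0.231] pointing down, gripper open.
Joint ranges: [-2.63, 2.63], [-0.92, 2.1], [0.06, 2.66], [-1.3, 4.44], [0, 2.69], [-3.02, 3.02]. Speed limits (rad/s): [2.22, 2.22, 2.79, 3.14, 3.14, 3.14].

### API

Orientations are given as a unit quaternion [w, x, y, z].
In Python, from workcell import manip gives the robot as it stands. The module is installed in compiled form; this text tells all that it offers.
- The arm moves only by the shell command python3 -m pendant 'ROWS' [FORCE]. ROWS is JSON, a list of rows, each an object with "gripper": the opening, from 0 (shut) to 1 (fully open); "offset": the shift along the tool's x, y, z scaled (see below), a list of three; "spin": the turn about the tool's z scaled (see below). A call has exactly 8 rows; each row is the pose to reach, as a shift and turn from the pose commanded when the call began, along the tool's axes at that moment; what a row does not reach only later rows make up. The controller multiplies each number of a shift by 0.25 m and each number of a turn by 120 degrees. A row lasts 1/8 s, in which the tool goes at most 62.5 mm and 10.7 degrees, less where a joint would pass 70% of its speed; a pose out of reach is approached as far as the arm can. A call with a number of a shift or a turn outside -1 to 1 is refused whole. A call with a gripper value outside its range is refused whole. The fingers move at their own pace and stop on an object; FORCE is the grip in N (left out, the last holds). Time passes only in rows, so rows that repeat a pose let the fingers close, or fill a call up. It gives the time, the measured TCP pose, the force and the opening at its end, in the units of the state.
- manip.get_state(): the state, without advancing time (a new reading comes with each control period).
- manip.grab_frame(name): name is "side" or "top"; returns a dict with "image" (400x640x3 uint8, blue, green, red), "K" (3x3 intrinsics, pixels), "k1" (the pictures are not rectified: a ray, as slopes to the right and down, at radius r is drawn at 1 + k1 r^2 times it, then the intrinsics apply), "extrinsics" (4x4, takes a point from camera to world coordinates). Camera axes: x right, y down, z forward; pixel columns grow to the right and rows downward; lengths in m; the calibration is good to about 2 mm. A picture is of the moment at which its call begins. There is no depth.
- manip.job_done(): hands the job in, once; it reports no verdict.
Trained networks look in the newest picture that a camera, given by its name, has taken for a name from the list of things; names that differ only in an ending like _2 or _b are one class to them, and where a whole thing is asked for, a point or a joint stands for the part that bears it (a point fixed in the world has none). Each returns a list of dicts, best first, with "p" (0 to 1); they miss things now and then, are a little off and sometimes report something else, mostly with a low value. They report only what shows in the picture. A call takes as long as a camera call. They do not tell look-alikes from the thing itself.
- manip.cut_out(name, camera): "mask" (400x640 bool, what is visible of it) and "xy" ([column, row] in pixels, amid what is visible of it).
The state is a dict: "time": time; "joint_pos": joint angles; "joint_vel": joint speeds; "tau": joint torques, N m; "ee_pos": TCP position; "ee_rot": TCP orientation; "wrist_force": force on the tool from outside, world axes, zero at the start; "wrist_torque": the same for the moment, N m; "width": finger opening in m.
Only numpy, scipy, OpenCV 4.12 (cv2) and the standard library are available. Lean on these libraries where they do the work, as an engineer would, in place of code of your own. Each camera call takes 0.05 s, during which the arm holds its last target.

### The job

Load the drill jig: take the plain, undrilled bracket from the tray and set it down (do not drop it) in the jig's nest with its boss on the side of the leaf's notch, first swinging the clamp up if it is in the way. Then close the hinged leaf over it, lowering it all the way without letting it slam, and push the red clamp handle fully down to lock it. Leave the drilled bracket and everything else where they are.

Things in the scene. Friction and masses are not known exactly. Their poses are not given: they have to be found in the camera images.
- bracket_c (a point): The undrilled bracket, bare aluminium, about 250 g, flat in the tray at any yaw: plate 100 x 44 x 18 mm, one end half-round, no holes in the plate, and a round boss 36 mm across, 34 mm high in all, 28 mm from the plate's centre towards the half-round end. Point: centre of the plate, 9 mm above its underside. x axis along its length towards the boss, y across the 44 mm, z up.
- bracket_boss (a point): Centre of the boss's top face: 28 mm along the bracket's x from the plate's centre, 34 mm above its underside.
- drilled: A finished bracket of the same shape, told by two black drilled holes in its plate (14 mm); also in the tray. Origin: centre of the plate's underside; x towards its boss. Leave it.
- tray: Shallow steel tray, 320 x 340 x 18 mm outside, walls and floor 3 mm, fixed to the bench. Origin: centre of its underside. The bracket, the drilled bracket, the tin and the chuck key lie in it in changing places, their centres about 160 mm apart along its sides.
- jig: Drill jig, fixed on the bench: dark steel base plate 150 x 250 mm, top 35 mm above the bench. Its x axis is parallel to the leaf's hinge, +y points to the hinge side, -y to the clamp. Origin: on the bench, 5 mm to the +y side of the nest's centre. Six 10 mm locating pins with tapered tops stand round the nest, rising 15 mm above the rest bar (the top 7 mm tapered).
- nest (a point): Centre of the top of the flat rest bar (30 mm along x, 92 mm along y) that the bracket lies on, 45 mm above the bench. Axes as the jig. Loaded, the bracket's plate is centred here, boss towards -y (its x axis along this -y), flat on the bar, with 1.75 mm play to the pins. Pins: two on each long side, at y = -24 and +38 mm, one at each end; between them the sides are free for fingers.
- leaf (a joint): Angle of the hinged leaf (rad): 0 flat on a loaded bracket, 1.57 upright, stop at 2.02. A U-shaped steel plate 130 mm wide, 12 mm thick, 0.6 kg, reaching 141 mm from its hinge; the notch in its free edge (52 x 61 mm) passes round the boss. Past upright it stays where left; tipped towards the nest it falls shut (3 N at the knob). It cannot close on a bracket unseated or wrong way round.
- leaf_knob (a point): Centre of the black ball knob, 28 mm across, on a 11 mm stem on the leaf's upper face near its free edge: 120 mm from the hinge axis along the leaf and 42 mm off the leaf's mid-plane. With the leaf closed it stands 111 mm above the bench.
- leaf_hinge (a point): Point on the leaf's hinge axis level with the knob (the axis runs along the jig's x), 69 mm above the bench. In the jig's axes the knob lies from here at y = -0.120 cos(a) + 0.042 sin(a), z = 0.120 sin(a) + 0.042 cos(a) at leaf angle a.
- clamp (a joint): Angle of the toggle clamp's red handle (rad): 0 fully down and locked, handle level, pointing to the jig's -y; grows as it is lifted, stop at 1.15. The arm (60 mm, pointing +y over the leaf when down) rises by 1.4 x this angle: from 1.0 up it stands upright, clear of the nest and the leaf's swing; well below that it is in the way of both. The handle stays where left (3 N moves it).
- clamp_grip (a point): Where to take the clamp's handle: on its axis, 85 mm from its pivot; the red grip is round, 20 mm thick, 70 mm long.
- clamp_pivot (a point): Pivot of the clamp's handle (axis along the jig's x), 92 mm above the bench. In the jig's axes the grip lies from here at y = -0.085 cos(a), z = 0.085 sin(a) at handle angle a.
- tin: Yellow paste tin in the tray, 75 mm across, 42 mm high; origin at the centre of its underside. Leave it.
- chuck_key: Steel T-handled chuck key lying in the tray, about 100 x 80 mm, 24 mm high; origin at its middle on the tray. Leave it.
- oil_bottle: Oil bottle with green spout, 62 mm across, 192 mm high, behind the jig; origin at the centre of its underside. Leave it.
- spray_can: Spray can, 64 mm across, 200 mm high, behind the tray; origin at the centre of its underside. Leave it.
- drill_chuck: Lathe drill chuck standing behind the jig, 55 mm across, 74 mm high; origin at the centre of its underside. Leave it.
- hammer: Hammer lying behind the jig, 260 mm long; origin at the middle of its length on the bench. Leave it.
Things that resemble listed ones, but are neither listed nor needed, are in the scene too. Leave any green or purple look-alike of the part that bears bracket_c alone.

How it is judged:
By the outcome, as a careful person would: the job done as asked, in the order asked, and still so for the second after the job is handed in, with the robot touching nothing.
It also fails if it takes over 70 s, if anything falls off the work surface, if the arm or the gripper's body presses on something with over 40 N, if the wrist force passes 120 N, or if a joint passes its speed limit or range.

## Working session

There is one attempt and no reset: what is moved stays moved. The work goes in short steps, Python scripts to look and compute and a shell command to move; the robot and the scene stay as the last step left them, time stands still between calls to the robot, and variables do not carry over. Pictures are saved under pics/ and viewed, and the job is handed in when it is done.

```bash
mkdir -p pics; ls; python3 - <<'E'
from workcell import manip
import cv2, numpy as np
s=manip.get_state(); print({k:np.round(v,4).tolist() for k,v in s.items()})
for n in("side","top"):
    f=manip.grab_frame(n); cv2.imwrite(f"pics/{n}0.png",f["image"]); print(n,f["K"],f["k1"],np.round(f["extrinsics"],4))
E
```

```text
pics
{'time': 0.0, 'joint_pos': [1.3006, 0.3536, 1.6341, 0.0, 1.1552, -0.0024], 'joint_vel': [-0.0016, 0.0023, 0.0001, -0.0001, -0.0016, -0.0022], 'tau': [-0.0034, -60.5266, -34.2053, -0.0003, 0.0095, 0.0], 'ee_pos': [0.1653, 0.6023, 0.2306], 'ee_rot': [-0.0001, 0.1335, 0.991, -0.0007], 'wrist_force': [0.9367, 0.4275, 1.1267], 'wrist_torque': [-0.003, 0.0133, 0.0115], 'width': 0.0855}
side [[489.02727329   0.         319.15764327]
 [  0.         489.02727329 202.5709008 ]
 [  0.           0.           1.        ]] 0.02949735347008569 [[ 0.9197 -0.2025  0.3364  0.0097]
 [-0.3921 -0.4304  0.813  -1.2006]
 [-0.0199 -0.8796 -0.4753  0.7472]
 [ 0.      0.      0.      1.    ]]
top [[427.90484988   0.         316.98685608]
 [  0.         427.90484988 200.35121812]
 [  0.           0.           1.        ]] -0.08063262400894808 [[-0.0235 -0.9927  0.1183  0.3283]
 [-0.9997  0.0231 -0.0049 -0.0881]
 [ 0.0022 -0.1184 -0.993   1.4302]
 [ 0.      0.      0.      1.    ]]
```

View pics/top0.png

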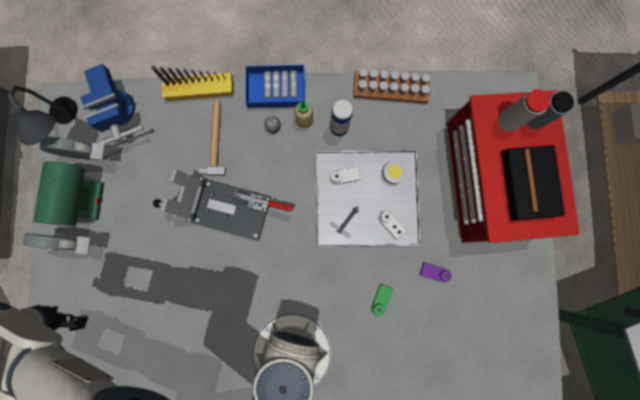

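View pics/side0.png

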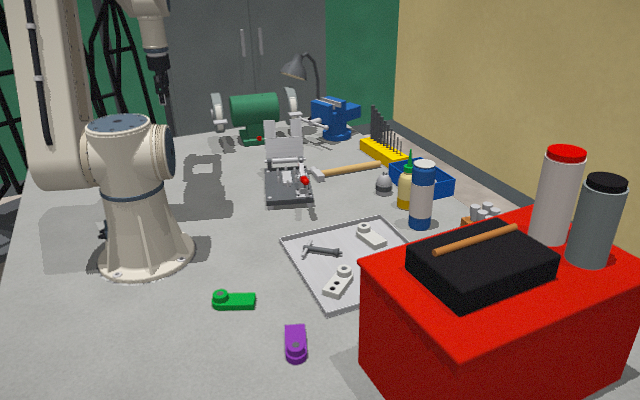

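```bash
cat > h.py <<'E'
from workcell import manip
import cv2, numpy as np
from scipy.spatial.transform import Rotation as R
def cam(n): return manip.grab_frame(n)
def proj(f,P):
    P=np.atleast_2d(P); E=f["extrinsics"]; c=(P-E[:3,3])@E[:3,:3]
    s=c[:,:2]/c[:,2:]; s=s*(1+f["k1"]*(s**2).sum(1,keepdims=True))
    K=f["K"]; return s*[K[0,0],K[1,1]]+K[:2,2]
def ray(f,uv):
    K=f["K"]; d=(np.array(uv,float)-K[:2,2])/[K[0,0],K[1,1]]; s=d.copy()
    for _ in range(20): s=d/(1+f["k1"]*(s**2).sum())
    E=f["extrinsics"]; v=E[:3,:3]@np.array([s[0],s[1],1]); return E[:3,3],v/np.linalg.norm(v)
def atz(f,uv,z):
    o,v=ray(f,uv); return o+v*(z-o[2])/v[2]
def tri(f1,uv1,f2,uv2):
    o1,a=ray(f1,uv1); o2,b=ray(f2,uv2)
    A=np.stack([a,-b],1); t=np.linalg.lstsq(A,o2-o1,rcond=None)[0]
    p,q=o1+a*t[0],o2+b*t[1]; return (p+q)/2,np.linalg.norm(p-q)
def crop(f,u,v,w,h,s,name):
    c=f["image"][max(0,v-h):v+h,max(0,u-w):u+w]; cv2.imwrite(name,cv2.resize(c,None,fx=s,fy=s,interpolation=cv2.INTER_CUBIC))
E
python3 - <<'E'
from h import *
t=cam("top"); s=cam("side")
crop(t,368,198,60,55,6,"pics/ttray.png")
crop(t,230,205,75,45,5,"pics/tjig.png")
crop(s,290,170,50,60,5,"pics/sjig.png")
crop(s,350,260,75,60,5,"pics/stray.png")
for n in("bracket_c","bracket_boss","drilled","clamp_grip","clamp_pivot","leaf_knob","leaf_hinge","nest","clamp","leaf","jig","tray"):
  for c in("top","side"):
    try:
      r=manip.cut_out(n,c); print(n,c,[(round(d["p"],2),np.round(d["xy"],1).tolist(),int(d["mask"].sum())) for d in r[:5]])
    except Exception as e: print(n,c,e)
E
```

```text
bracket_c top [(0.93, [379.5, 299.0], 422), (0.83, [344.7, 174.5], 381), (0.79, [435.1, 273.3], 397)]
bracket_c side [(0.97, [369.8, 238.2], 533), (0.68, [230.8, 297.1], 801), (0.63, [297.8, 343.2], 862)]
bracket_boss top [(0.92, [345.5, 175.6], 405), (0.89, [381.1, 297.2], 383), (0.87, [437.2, 270.8], 406)]
bracket_boss side [(0.93, [233.2, 300.9], 808), (0.62, [363.7, 236.7], 484), (0.56, [294.7, 345.6], 849), (0.56, [303.5, 181.0], 66), (0.22, [418.6, 193.0], 1646)]
drilled top [(0.7, [395.6, 226.1], 349)]
drilled side [(0.69, [335.3, 279.1], 635)]
clamp_grip top [(0.62, [275.7, 203.2], 227), (0.41, [344.0, 174.3], 364)]
clamp_grip side []
clamp_pivot top [(0.67, [220.7, 204.9], 4616)]
clamp_pivot side [(0.78, [285.9, 169.7], 3237), (0.53, [404.8, 184.9], 577)]
leaf_knob top [(0.94, [181.2, 197.0], 1170), (0.34, [221.7, 205.5], 4503)]
leaf_knob side [(0.84, [282.6, 142.9], 1310), (0.59, [337.9, 279.1], 658), (0.25, [404.8, 184.8], 561)]
leaf_hinge top [(0.68, [220.1, 201.8], 4815), (0.39, [276.2, 201.4], 264)]
leaf_hinge side [(0.42, [387.1, 182.8], 317)]
nest top [(0.74, [344.0, 176.1], 353), (0.72, [220.3, 206.3], 4728)]
nest side [(0.85, [287.9, 170.9], 3267)]
clamp top [(0.5, [276.4, 201.2], 233)]
clamp side [(0.56, [302.6, 180.7], 78)]
leaf top [(0.7, [178.7, 200.1], 1103)]
leaf side [(0.71, [285.6, 143.1], 1320)]
jig top [(0.93, [221.0, 206.7], 4614)]
jig side [(0.73, [287.5, 172.6], 3176)]
tray top [(0.83, [365.2, 199.2], 8302)]
tray side [(0.68, [284.6, 143.0], 1310), (0.63, [332.2, 258.8], 4841)]
```

View pics/ttray.png

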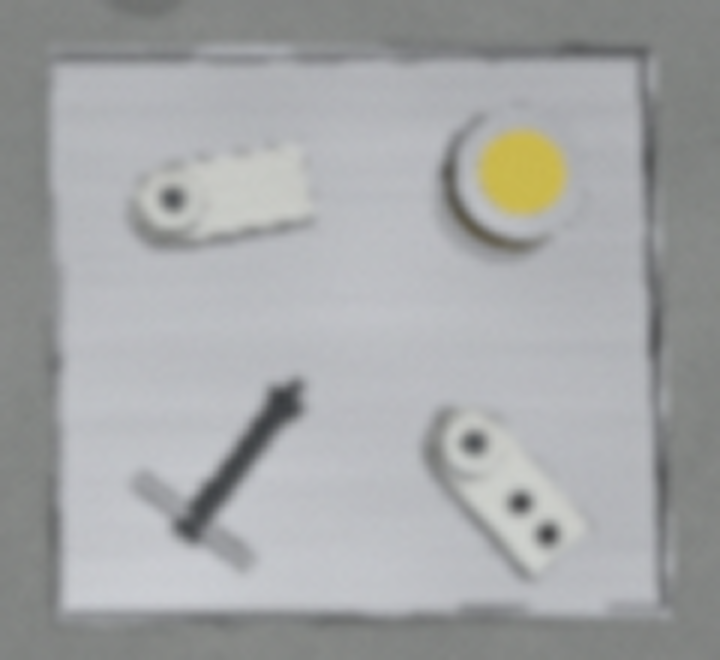

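View pics/tjig.png

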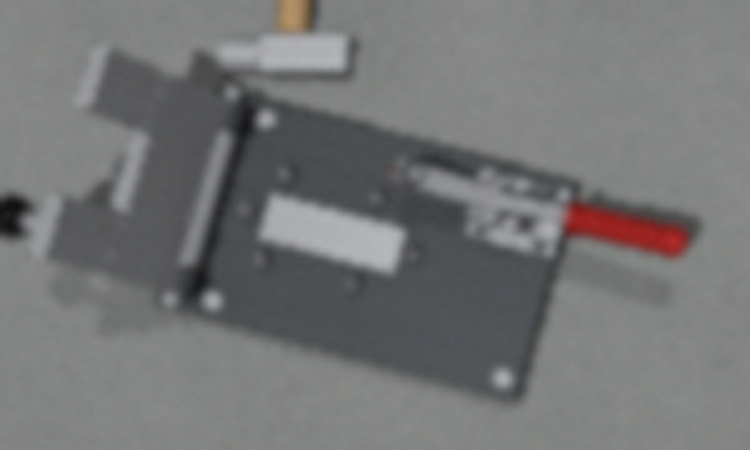

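View pics/sjig.png

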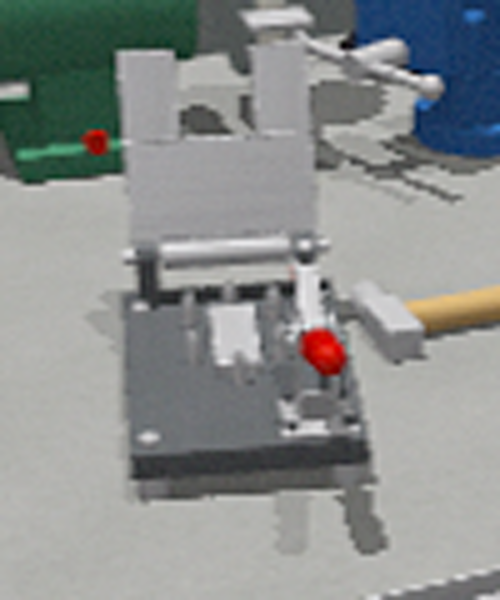

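View pics/stray.png

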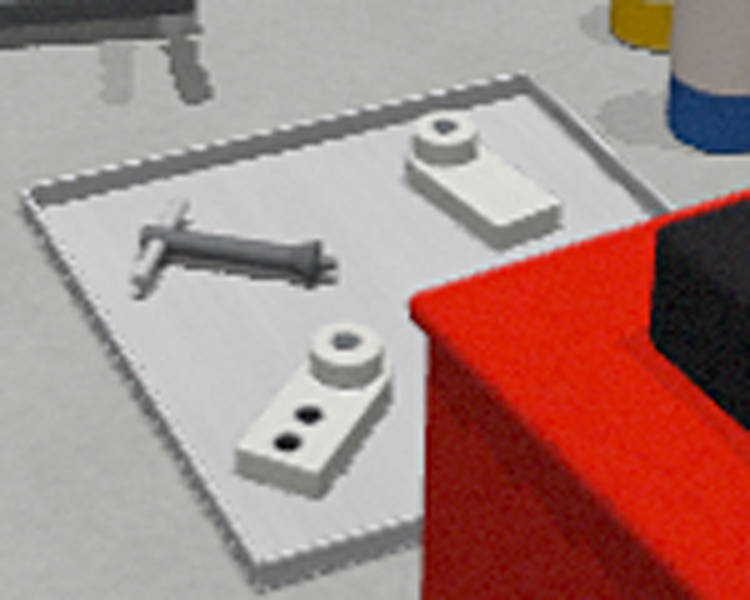

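```bash
cat > fit.py <<'E'
from h import *
from scipy.optimize import least_squares
t=cam("top"); s=cam("side")
im=t["image"].astype(float); g=im.mean(2)
# rest bar
m=np.zeros(g.shape,bool); m[195:218,203:240]=True
# soft centroid: weight by brightness over base
w=np.clip((g-100)/100,0,1)*m
lab=cv2.connectedComponentsWithStats(((w>0.3)).astype(np.uint8))
print(lab[2][1:],lab[3][1:])
i=1+np.argmax(lab[2][1:,4]); mm=cv2.dilate((lab[1]==i).astype(np.uint8),np.ones((3,3)))
ww=w*mm; V,U=np.mgrid[:400,:640]
c=np.array([(ww*U).sum(),(ww*V).sum()])/ww.sum()
pts=np.argwhere((lab[1]==i))[:,::-1].astype(np.float32)
rect=cv2.minAreaRect(pts); print("bar c",c,rect)
b=cv2.boxPoints(rect); W=np.array([atz(t,p,0.045) for p in b]); print(W.round(4))
cov=np.cov(np.stack([U[mm>0],V[mm>0]]),aweights=ww[mm>0]); ev,evec=np.linalg.eigh(cov); d=evec[:,1]; d=d if d[0]>0 else -d
p0=atz(t,c,.045); p1=atz(t,c+d*14,.045); p2=atz(t,c-d*14,.045)
dy=p2-p1; print("nest",p0,"jig y dir",np.arctan2(dy[1],dy[0]))
# red grip
for f,n,(u0,u1,v0,v1) in((t,"top",(262,305,195,215)),(s,"side",(290,320,165,195))):
    I=f["image"].astype(int); r=(I[...,2]-np.maximum(I[...,0],I[...,1])>60); k=np.zeros_like(r); k[v0:v1,u0:u1]=1; r&=k
    q=np.argwhere(r)[:,::-1]; print(n,"red",q.mean(0),len(q),q.min(0),q.max(0))
E
python3 fit.py
python3 - <<'E'
from h import *
s=cam("side")
crop(s,290,165,35,30,11,"pics/sjig2.png"); crop(s,285,150,45,35,8,"pics/sjig3.png")
E
```

```text
[[207 199  29  15 252]] [[221.02380952 206.32142857]]
bar c [221.31404838 206.35756704] ((221.02943420410156, 206.38238525390625), (27.891597747802734, 8.973817825317383), 14.03624439239502)
[[0.4788 0.2671 0.045 ]
 [0.5073 0.2601 0.045 ]
 [0.483  0.1709 0.045 ]
 [0.4546 0.178  0.045 ]]
nest [0.48093031 0.21794504 0.045     ] jig y dir 1.2884983636070644
top red [279.50769231 205.53076923] 130 [268 201] [291 210]
side red [304.09677419 179.79032258] 62 [300 176] [308 184]
```

View pics/sjig2.png

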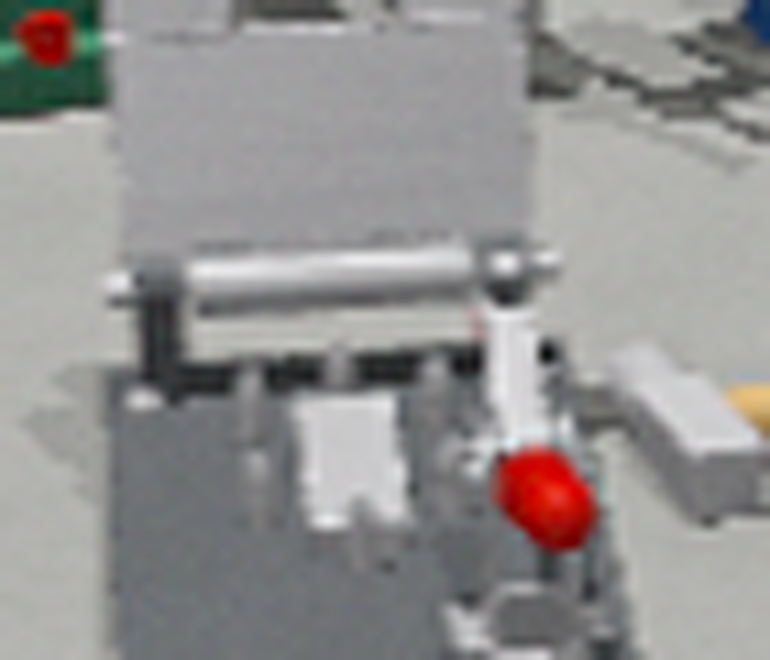

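```bash
cat > fit2.py <<'E'
from h import *
from scipy.optimize import minimize
from scipy.ndimage import map_coordinates
fs={n:cam(n) for n in("top","side")}
G={}
for n,f in fs.items():
    g=cv2.GaussianBlur(f["image"].astype(np.float32).mean(2),(0,0),0.8); G[n]=(g)
def seg(a,b,n=40): return a+(b-a)*np.linspace(.06,.94,n)[:,None]
def w(p,P):
    x,y,a=p; ey=np.array([np.cos(a),np.sin(a)]); ex=np.array([np.sin(a),-np.cos(a)])
    return np.c_[np.array([x,y])+P[:,:1]*ex+P[:,1:2]*ey,P[:,2]]
def step(n,p,a,b,out,d=.004):
    S=seg(np.array(a,float),np.array(b,float)); o=np.array(out,float)*d
    i=proj(fs[n],w(p,S-o)); j=proj(fs[n],w(p,S+o))
    return map_coordinates(G[n],[i[:,1],i[:,0]],order=1)-map_coordinates(G[n],[j[:,1],j[:,0]],order=1)
def score(q,cams=("top",),verbose=0):
    p=q[:3]; sc=0
    for n in cams:
        hx,hy,z=.015,.046,.045
        for a,b,o in(((-hx,-hy,z),(-hx,hy,z),(-1,0,0)),((hx,-hy,z),(hx,hy,z),(1,0,0)),((-hx,-hy,z),(hx,-hy,z),(0,-1,0)),((-hx,hy,z),(hx,hy,z),(0,1,0))):
            sc+=step(n,p,a,b,o).mean()*(1 if a[0]==b[0] else .4)
        z=.035; c=q[3]
        if n=="top":
            sc-=step(n,p,(-.075,c-.125,z),(-.075,c+.08,z),(-1,0,0)).mean()
            sc-=step(n,p,(.075,c-.125,z),(.075,c+.08,z),(1,0,0)).mean()
            sc-=step(n,p,(-.075,c-.125,z),(.03,c-.125,z),(0,-1,0)).mean()
    return -sc
if __name__=="__main__":
  for cams in(("top",),("side",),("top","side")):
    best=min((minimize(score,[.481+dx,.218+dy,1.29+da,.005],args=(cams,),method="Nelder-Mead",options=dict(initial_simplex=np.array([[.481+dx,.218+dy,1.29+da,.005]]*5)+np.vstack([np.zeros(4),np.diag([.003,.003,.03,.005])]),xatol=1e-5,fatol=1e-4,maxiter=2000)) for dx in(-.002,.002) for dy in(-.002,.002) for da in(-.02,.02)),key=lambda r:r.fun)
    print(cams,best.x.round(4),best.fun)
E
python3 fit2.py
```

```text
('top',) [ 4.8140e-01  2.1920e-01  1.2916e+00 -5.0000e-04] -248.80958557128906
('side',) [0.4801 0.2195 1.2749 0.0044] -172.57568359375
('top', 'side') [ 4.8080e-01  2.1940e-01  1.2888e+00 -1.0000e-03] -417.5268249511719
```

```bash
cat > clampfit.py <<'E'
from h import *
import sys
from scipy.optimize import minimize
N=np.array([.481,.2193]); A=1.290
ey=np.array([np.cos(A),np.sin(A)]); ex=np.array([np.sin(A),-np.cos(A)])
def j2w(P): P=np.atleast_2d(P); return np.c_[N+P[:,:1]*ex+P[:,1:2]*ey,P[:,2]]
def w2j(p): p=np.atleast_2d(p); d=p[:,:2]-N; return np.c_[d@ex,d@ey,p[:,2]]
th=np.linspace(0,2*np.pi,24,endpoint=False)
def grip(q):
    xc,yp,a=q; u=np.array([0,-np.cos(a),np.sin(a)]); v=np.array([0,np.sin(a),np.cos(a)]); x=np.array([1.,0,0])
    c=np.array([xc,yp,.092])
    out=[c+u*r+.01*k*(np.cos(th)[:,None]*x+np.sin(th)[:,None]*v) for r,k in((.05,1),(.115,1),(.118,.8),(.12,.4))]
    return j2w(np.vstack(out))
def redmask(f,box):
    u0,u1,v0,v1=box; I=f["image"].astype(float)
    r=np.clip((I[...,2]-np.maximum(I[...,0],I[...,1]))/130,0,1); k=np.zeros_like(r); k[v0:v1,u0:u1]=1; return r*k
S=8
def render(f,q):
    h=cv2.convexHull(((proj(f,grip(q))+.5)*S).astype(np.float32)).astype(np.int32)
    m=np.zeros((400*S,640*S),np.uint8); cv2.fillConvexPoly(m,h,255)
    return cv2.resize(m,(640,400),interpolation=cv2.INTER_AREA)/255.
def fit(boxes,q0,names=("top","side")):
    F=[(cam(n),b) for n,b in zip(names,boxes)]; M=[redmask(f,b) for f,b in F]
    def cost(q): return sum(np.abs(render(f,q)-m).sum()/m.sum() for (f,_),m in zip(F,M))
    best=None
    for a0 in q0[2]:
        x0=np.array([q0[0],q0[1],a0]); r=minimize(cost,x0,method="Nelder-Mead",options=dict(initial_simplex=x0+np.vstack([np.zeros(3),np.diag([.01,.01,.15])]),maxiter=150))
        print(r.x.round(4),round(r.fun,3))
        if best is None or r.fun<best.fun: best=r
    return best.x
if __name__=="__main__":
    q=fit([(262,305,195,215),(290,320,165,195)],(.04,-.09,(.1,.4,.7,1.0)))
    c=np.array([q[0],q[1]-.085*np.cos(q[2]),.092+.085*np.sin(q[2])]); print("grip world",j2w(c),"pivot",j2w([q[0],q[1],.092]))
E
python3 clampfit.py
```

```text
[ 0.0442 -0.1128  0.3322] 0.542
[ 0.0446 -0.1127  0.3317] 0.538
[ 0.0445 -0.1126  0.3288] 0.539
[ 0.0444 -0.1123  0.3328] 0.535
grip world [[0.47024497 0.02190801 0.1197688 ]] pivot [[0.49250779 0.09909778 0.092     ]]
```

```bash
python3 - <<'E'
from clampfit import *
t=cam("top");s=cam("side")
g=t["image"].astype(float).mean(2)
sub=(g<45); k=np.zeros_like(sub); k[190:212,145:164]=1; q=np.argwhere(sub&k)[:,::-1]; print("knob px",q.mean(0),len(q),q.min(0),q.max(0))
for z in(.15,.159,.17,.189): print(z,w2j(atz(t,q.mean(0),z)).round(4))
# hinge rod side view (crop sjig2: origin 255,135, scale 11): left end (107,290), right end (560,262)
L=np.array([255,135])+np.array([107,290])/11;Rr=np.array([255,135])+np.array([560,262])/11
for p in(L,Rr): print("rod",w2j(atz(s,p,.069)).round(4))
# top: rod ends crop tjig origin 155,160 scale5 : (233,92),(170,300)
for p in((233,92),(170,300)): print("rodtop",w2j(atz(t,np.array([155,160])+np.array(p)/5,.069)).round(4))
crop(t,180,200,40,35,9,"pics/leaf.png")
E
```

```text
knob px [156.23333333 202.53333333] 30 [154 200] [159 206]
0.15 [[-0.0443  0.1701  0.15  ]]
0.159 [[-0.0444  0.1665  0.159 ]]
0.17 [[-0.0445  0.1621  0.17  ]]
0.189 [[-0.0448  0.1546  0.189 ]]
rod [[-0.0698  0.0817  0.069 ]]
rod [[0.0738 0.08   0.069 ]]
rodtop [[0.0703 0.0808 0.069 ]]
rodtop [[-0.0697  0.0817  0.069 ]]
```

View pics/leaf.png

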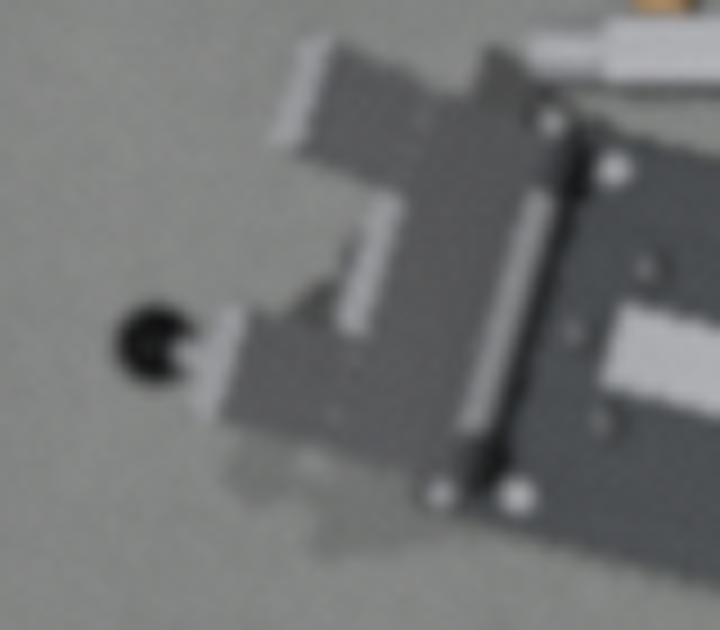

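```bash
cat > brk.py <<'E'
from h import *
from scipy.optimize import minimize
from scipy.ndimage import map_coordinates
def darkc(f,u,v,r=3):
    g=f["image"].astype(float).mean(2); s=g[v-r:v+r+1,u-r:u+r+1]; w=np.clip(np.percentile(s,70)-15-s,0,None); V,U=np.mgrid[v-r:v+r+1,u-r:u+r+1]
    return np.array([(w*U).sum(),(w*V).sum()])/w.sum()
def outline(q,z0):
    x,y,a=q; th=np.linspace(-np.pi/2,np.pi/2,41); yy=np.linspace(-.022,.022,25); xx=np.linspace(-.05,.028,40)
    P=[];Nn=[]
    for p,n in((np.c_[.028+.022*np.cos(th),.022*np.sin(th)],np.c_[np.cos(th),np.sin(th)]),
      (np.c_[xx,0*xx+.022],np.c_[0*xx,0*xx+1]),(np.c_[xx,0*xx-.022],np.c_[0*xx,0*xx-1]),(np.c_[0*yy-.05,yy],np.c_[0*yy-1,0*yy])):
        P.append(p);Nn.append(n)
    return P,Nn
def place(q,P,z):
    x,y,a=q; c,s=np.cos(a),np.sin(a); return np.c_[x+c*P[:,0]-s*P[:,1],y+s*P[:,0]+c*P[:,1],np.full(len(P),z)]
def cost(q,f,G,z0):
    P,Nn=outline(q,z0); sc=0
    for p,n in zip(P,Nn):
        i=proj(f,place(q,p-n*.004,z0+.018)); j=proj(f,place(q,p+n*.004,z0+.018))
        d=map_coordinates(G,[i[:,1],i[:,0]],order=1)-map_coordinates(G,[j[:,1],j[:,0]],order=1)
        sc+=np.abs(d).mean()
    return -sc
def fit(f,q0,z0,chan=None):
    I=f["image"].astype(np.float32); G=cv2.GaussianBlur(I.mean(2) if chan is None else I@np.array(chan,np.float32),(0,0),.7)
    best=None
    for dx in(-.003,0,.003):
      for dy in(-.003,0,.003):
        x0=np.array(q0)+[dx,dy,0]; r=minimize(cost,x0,args=(f,G,z0),method="Nelder-Mead",options=dict(initial_simplex=x0+np.vstack([np.zeros(3),np.diag([.003,.003,.05])])))
        if best is None or r.fun<best.fun: best=r
    return best
if __name__=="__main__":
    t=cam("top");s=cam("side")
    b1=darkc(t,337,176);b2=darkc(s,364,225); print(b1,b2,tri(t,b1,s,b2))
    B=atz(t,b1,.037); print("boss",B)
    C=[atz(t,p,.021) for p in((358,166.3),(360.5,179.3))]; m=(C[0]+C[1])/2; d=(B-m)[:2]; a=np.arctan2(d[1],d[0]); print(np.linalg.norm(C[0]-C[1]),np.linalg.norm(d),a)
    c=B[:2]-.028*d/np.linalg.norm(d); print("centre",c)
    for ch in(None,(-1,0,1),(1,0,0)):
      r=fit(t,[*c,a],.003,ch); print(r.x.round(4),r.fun, (r.x[:2]+.028*np.array([np.cos(r.x[2]),np.sin(r.x[2])])).round(4))
    r=fit(s,[*c,a],.003); print("side",r.x.round(4),r.fun)
    q=fit(t,[*c,a],.003).x
    for n,f in(("top",t),("side",s)):
        I=f["image"].copy(); P=np.vstack([place(q,p,.021) for p in outline(q,0)[0]])
        u,v=proj(f,[*q[:2],.02])[0].astype(int)
        big=cv2.resize(I[v-25:v+25,u-30:u+30],None,fx=10,fy=10,interpolation=cv2.INTER_CUBIC)
        for e in proj(f,P): cv2.circle(big,tuple(np.int32((e-[u-30,v-25]+.5)*10)),1,(0,0,255),-1)
        cv2.imwrite(f"pics/ov_{n}.png",big)
E
python3 brk.py
```

```text
[336.3196468 175.6807947] [363.4976395  224.89972129] (array([ 0.57406642, -0.16042892,  0.03724042]), np.float64(0.0017372100063058648))
boss [ 0.57492819 -0.1607713   0.037     ]
0.04486278691299661 0.07865553225113735 1.7101996839207951
centre [ 0.57881885 -0.18849968]
[ 0.5723 -0.1867  1.7379] -65.31251525878906 [ 0.5677 -0.1591]
[ 0.578  -0.1879  1.7346] -20.824914932250977 [ 0.5734 -0.1602]
[ 0.5726 -0.186   1.7229] -64.82719421386719 [ 0.5684 -0.1584]
side [ 0.5767 -0.1892  1.7301] -173.0659637451172
```

```bash
python3 - <<'E'
import cv2,numpy as np
a=cv2.imread("pics/ov_top.png");b=cv2.imread("pics/ov_side.png")
cv2.imwrite("pics/ov.png",cv2.resize(np.hstack([a,b]),(800,334)))
E
```

```text
(no output)
```

View pics/ov.png

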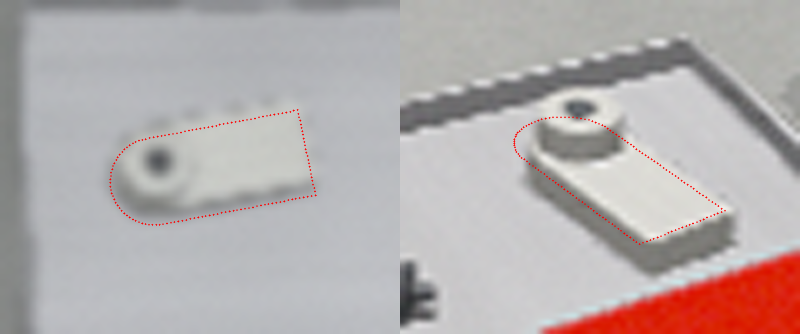

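```bash
cat > goal.py <<'E'
import sys
from clampfit import *
def units(target,yaw_y=None):
    """world TCP target, desired angle of tool y axis (world). prints offset & spin units from current pose"""
    s=manip.get_state(); q=s["ee_rot"]; Rm=R.from_quat([q[1],q[2],q[3],q[0]]).as_matrix()
    o=Rm.T@(np.array(target)-s["ee_pos"])/.25; sp=None
    if yaw_y is not None:
        cur=np.arctan2(Rm[1,1],Rm[0,1]); d=(yaw_y-cur+np.pi)%(2*np.pi)-np.pi; sp=-np.rad2deg(d)/120
    print("t",round(s["time"],2),"pos",np.round(s["ee_pos"],4),"yawy",round(np.arctan2(Rm[1,1],Rm[0,1]),3),"j",np.round(s["joint_pos"],2),"F",np.round(s["wrist_force"],1),"w",round(s["width"],4))
    print("  -> off",np.round(o,4),"spin",None if sp is None else round(sp,4)); return o,sp
E
python3 - <<'E'
from goal import *
units([.4702,.0219,.22],1.290-np.pi/2)
E
```

```text
t 1.95 pos [0.1654 0.6027 0.2313] yawy 1.303 j [ 1.3   0.35  1.63 -0.    1.16 -0.  ] F [0.2 0.2 0. ] w 0.0857
  -> off [-1.7906 -1.9178  0.0452] spin 0.7562
```

```bash
python3 -m pendant '[{"gripper":0.7,"offset":[-0.1,-0.11,0],"spin":0.08},{"gripper":0.7,"offset":[-0.22,-0.23,0],"spin":0.16},{"gripper":0.7,"offset":[-0.34,-0.36,0],"spin":0.24},{"gripper":0.7,"offset":[-0.46,-0.48,0],"spin":0.32},{"gripper":0.7,"offset":[-0.58,-0.6,0],"spin":0.4},{"gripper":0.7,"offset":[-0.7,-0.72,0],"spin":0.48},{"gripper":0.7,"offset":[-0.82,-0.84,0],"spin":0.56},{"gripper":0.7,"offset":[-0.94,-0.96,0],"spin":0.64}]' 25; python3 - <<'E'
from goal import *
units([.4702,.0219,.22],1.290-np.pi/2)
E
```

```text
time: 2.95
ee_pos: [0.3291, 0.3079, 0.2315]
ee_rot: [0.0, 0.722, 0.692, 0.0]
wrist_force: [1.0, 0.3, -0.6]
width: 0.0598
t 2.95 pos [0.3291 0.3079 0.2315] yawy -0.043 j [ 0.75  0.08  1.99 -0.    1.08  0.79] F [ 1.   0.3 -0.6] w 0.0598
  -> off [-1.119   0.6129  0.0458] spin 0.1137
```

```bash
python3 -m pendant '[{"gripper":0.6,"offset":[-0.15,0.08,0],"spin":0.06},{"gripper":0.6,"offset":[-0.31,0.17,0],"spin":0.114},{"gripper":0.6,"offset":[-0.47,0.26,0],"spin":0.114},{"gripper":0.6,"offset":[-0.63,0.35,0],"spin":0.114},{"gripper":0.6,"offset":[-0.79,0.44,0],"spin":0.114},{"gripper":0.6,"offset":[-0.93,0.53,0.02],"spin":0.114},{"gripper":0.6,"offset":[-0.99,0.61,0.04],"spin":0.114},{"gripper":0.6,"offset":[-1,0.613,0.045],"spin":0.114}]' 25; python3 - <<'E'
from goal import *
units([.4702,.0219,.100],1.290-np.pi/2)
t=cam("top");s=cam("side"); crop(t,275,205,40,30,9,"pics/a.png"); crop(s,300,165,40,40,9,"pics/b.png")
E
```

```text
time: 3.95
ee_pos: [0.4731, 0.0526, 0.2199]
ee_rot: [0.0, 0.798, 0.602, 0.0]
wrist_force: [0.1, 0.6, -0.0]
width: 0.0511
t 3.95 pos [0.4731 0.0526 0.2199] yawy -0.278 j [ 0.11  0.13  1.95 -0.    1.06  0.39] F [ 0.1  0.6 -0. ] w 0.0511
  -> off [-0.1211  0.0227  0.4794] spin 0.0012
```

View pics/b.png

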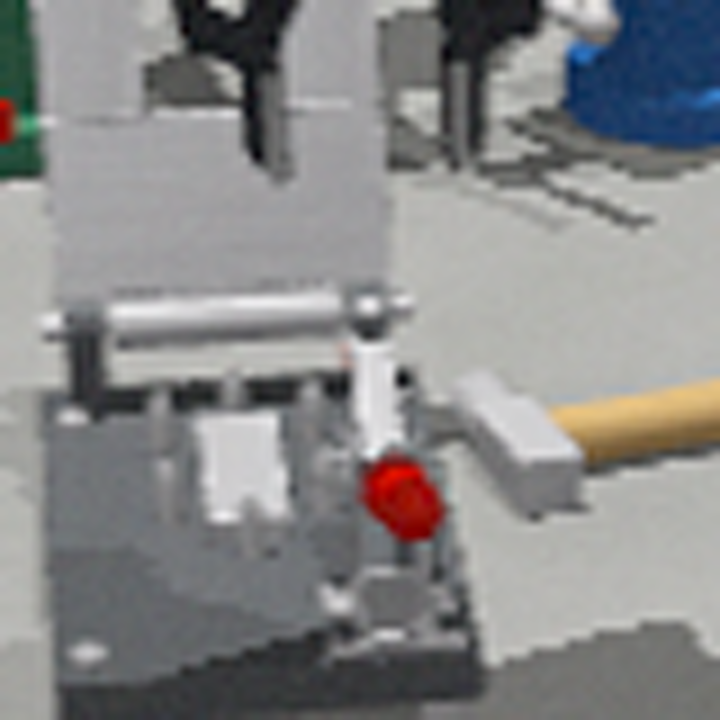

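```bash
python3 -m pendant '[{"gripper":0.6,"offset":[-0.08,0.02,0.03],"spin":0},{"gripper":0.6,"offset":[-0.121,0.023,0.15],"spin":0},{"gripper":0.6,"offset":[-0.121,0.023,0.3],"spin":0},{"gripper":0.6,"offset":[-0.121,0.023,0.42],"spin":0},{"gripper":0.6,"offset":[-0.121,0.023,0.48],"spin":0},{"gripper":0.3,"offset":[-0.121,0.023,0.48],"spin":0},{"gripper":0.1,"offset":[-0.121,0.023,0.48],"spin":0},{"gripper":0,"offset":[-0.121,0.023,0.48],"spin":0}]' 25; python3 - <<'E'
from goal import *
units([.4702,.0219,.100],1.290-np.pi/2)
t=cam("top");s=cam("side"); crop(t,275,205,40,30,9,"pics/a.png"); crop(s,300,165,40,40,9,"pics/b1.png")
E
```

```text
time: 5.05
ee_pos: [0.4698, 0.0232, 0.1009]
ee_rot: [0.0, 0.798, 0.603, 0.0]
wrist_force: [-2.2, 3.2, 0.7]
width: 0.0193
t 5.05 pos [0.4698 0.0232 0.1009] yawy -0.276 j [0.05 0.3  2.07 0.   0.77 0.32] F [-2.2  3.2  0.7] w 0.0193
  -> off [-0.0047  0.0031  0.0035] spin 0.0021
```

View pics/b1.png

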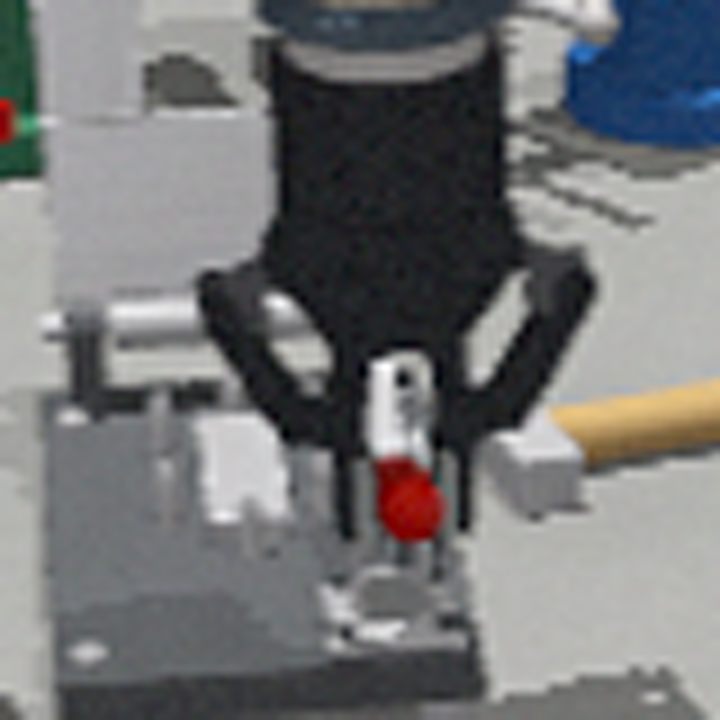

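```bash
python3 -m pendant '[{"gripper":0,"offset":[0.016,0,-0.038],"spin":0},{"gripper":0,"offset":[0.041,0,-0.082],"spin":0},{"gripper":0,"offset":[0.073,0,-0.122],"spin":0},{"gripper":0,"offset":[0.11,0,-0.156],"spin":0},{"gripper":0,"offset":[0.138,0,-0.176],"spin":0},{"gripper":0,"offset":[0.161,0,-0.19],"spin":0},{"gripper":0,"offset":[0.17,0,-0.195],"spin":0},{"gripper":0,"offset":[0.17,0,-0.195],"spin":0}]' 25; python3 - <<'E'
from goal import *
units([.4702,.0219,.100],1.290-np.pi/2)
t=cam("top");s=cam("side"); crop(t,275,205,40,30,9,"pics/a.png"); crop(s,300,165,40,40,9,"pics/b2.png")
E
```

```text
time: 6.15
ee_pos: [0.4814, 0.0641, 0.149]
ee_rot: [-0.0, 0.798, 0.603, 0.0]
wrist_force: [1.6, 0.5, -6.1]
width: 0.019
t 6.15 pos [0.4814 0.0641 0.149 ] yawy -0.276 j [0.13 0.24 2.   0.   0.9  0.4 ] F [ 1.6  0.5 -6.1] w 0.019
  -> off [-0.1749  0.0028  0.1957] spin 0.0022
```

View pics/b2.png

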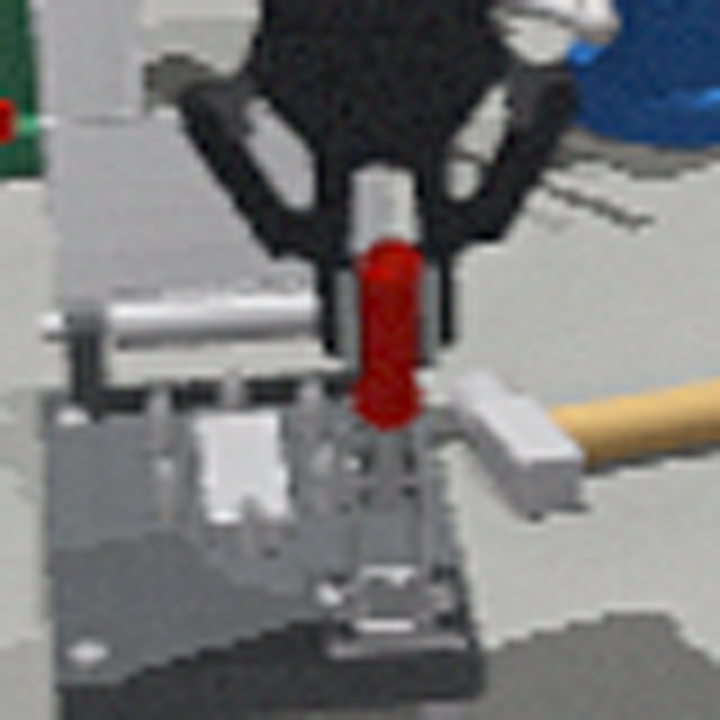

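```bash
python3 -m pendant '[{"gripper":0.6,"offset":[0,0,0],"spin":0},{"gripper":0.6,"offset":[-0.005,0,0],"spin":0},{"gripper":0.6,"offset":[-0.01,0,-0.06],"spin":0},{"gripper":0.6,"offset":[-0.05,0,-0.25],"spin":0},{"gripper":0.6,"offset":[-0.2,0.12,-0.35],"spin":-0.04},{"gripper":0.6,"offset":[-0.4,0.27,-0.35],"spin":-0.12},{"gripper":0.6,"offset":[-0.6,0.42,-0.35],"spin":-0.2},{"gripper":0.6,"offset":[-0.75,0.55,-0.35],"spin":-0.208}]' 25; python3 - <<'E'
from goal import *
c=np.array([.578,-.188])-.003*np.array([np.cos(1.732),np.sin(1.732)])
units([*c,.12],1.732-np.pi/2)
for n in("spray_can","tin"):
  for k in("top","side"):
    r=manip.cut_out(n,k); print(n,k,[(round(d["p"],2),np.round(d["xy"],1).tolist(),int(d["mask"].sum())) for d in r[:3]])
t=cam("top");s=cam("side"); cv2.imwrite("pics/t3.png",t["image"]); cv2.imwrite("pics/s3.png",s["image"])
E
```

```text
time: 7.25
ee_pos: [0.563, -0.1566, 0.2379]
ee_rot: [0.001, 0.648, 0.762, 0.0]
wrist_force: [1.2, 1.8, 0.8]
width: 0.051
t 7.25 pos [ 0.563  -0.1566  0.2379] yawy 0.161 j [-0.27  0.28  1.72 -0.    1.14 -0.44] F [1.2 1.8 0.8] w 0.051
  -> off [-0.1452  0.0385  0.4716] spin 0.0001
spray_can top [(0.64, [338.4, 118.6], 667)]
spray_can side [(0.59, [422.6, 194.9], 1578), (0.47, [284.8, 176.1], 2657)]
tin top [(0.58, [392.7, 174.7], 413)]
tin side []
```

View pics/t3.png

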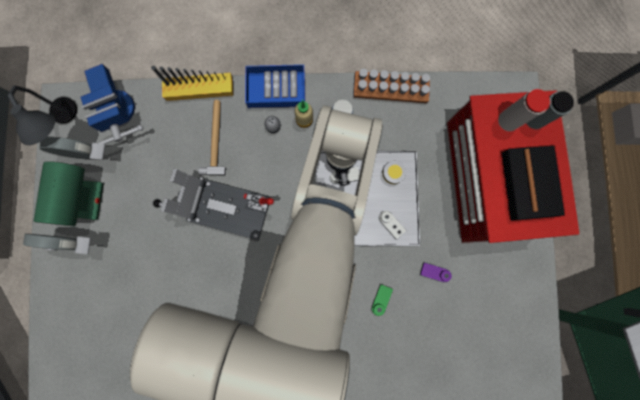

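View pics/s3.png

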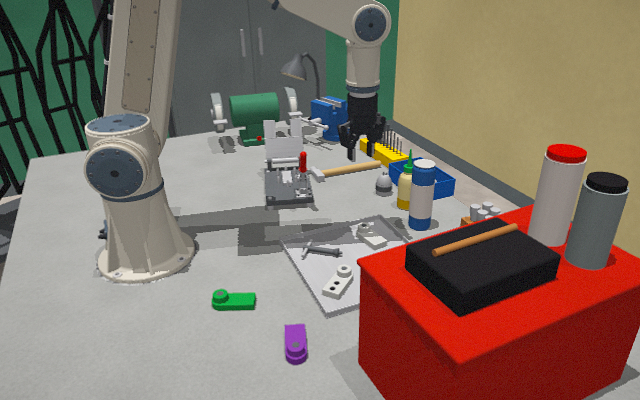

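```bash
python3 - <<'E'
from goal import *
t=cam("top");s=cam("side")
for p in((342,105),): print("can top",atz(t,p,.2))
print("can side bottom",atz(s,(419,231),0), "top",atz(s,(424,166),.195))
for z in(.3,.35,.4,.45,.5): print(z,atz(t,(350,108),z).round(3), atz(s,(370,2),z).round(3),atz(s,(363,90),z).round(3))
q=fit([(245,290,180,215),(295,312,145,180)],(.0445,-.1125,(.9,1.1)))
E
```

```text
can top [ 0.76005683 -0.17565576  0.2       ]
can side bottom [ 0.73118663 -0.20304072  0.        ] top [ 0.74141343 -0.18483349  0.195     ]
0.3 [ 0.716 -0.19   0.3  ] [1.951 2.379 0.3  ] [0.766 0.226 0.3  ]
0.35 [ 0.699 -0.186  0.35 ] [1.734 1.979 0.35 ] [0.682 0.066 0.35 ]
0.4 [ 0.682 -0.181  0.4  ] [1.517 1.579 0.4  ] [ 0.597 -0.093  0.4  ]
0.45 [ 0.665 -0.177  0.45 ] [1.3   1.179 0.45 ] [ 0.513 -0.253  0.45 ]
0.5 [ 0.647 -0.172  0.5  ] [1.083 0.779 0.5  ] [ 0.428 -0.412  0.5  ]
[ 0.0437 -0.1172  1.0922] 1.042
[ 0.0441 -0.1172  1.0925] 1.049
```

```bash
python3 -m pendant '[{"gripper":0.75,"offset":[-0.08,0.02,0.05],"spin":0},{"gripper":0.75,"offset":[-0.145,0.0385,0.2],"spin":0},{"gripper":0.75,"offset":[-0.145,0.0385,0.38],"spin":0},{"gripper":0.75,"offset":[-0.145,0.0385,0.55],"spin":0},{"gripper":0.75,"offset":[-0.145,0.0385,0.68],"spin":0},{"gripper":0.75,"offset":[-0.145,0.0385,0.77],"spin":0},{"gripper":0.75,"offset":[-0.145,0.0385,0.8],"spin":0},{"gripper":0.75,"offset":[-0.145,0.0385,0.8],"spin":0}]' 50; python3 - <<'E'
from goal import *
c=np.array([.578,-.188])-.003*np.array([np.cos(1.732),np.sin(1.732)])
units([*c,.003],1.732-np.pi/2)
s=cam("side"); crop(s,370,225,40,35,10,"pics/c1.png")
E
```

```text
time: 8.75
ee_pos: [0.5775, -0.1887, 0.0359]
ee_rot: [-0.0, 0.649, 0.761, -0.0]
wrist_force: [-0.3, 0.3, 0.6]
width: 0.0637
t 8.75 pos [ 0.5775 -0.1887  0.0359] yawy 0.159 j [-0.32  0.57  1.8  -0.    0.77 -0.48] F [-0.3  0.3  0.6] w 0.0637
  -> off [-0.0097  0.0024  0.1316] spin -0.0008
```

View pics/c1.png

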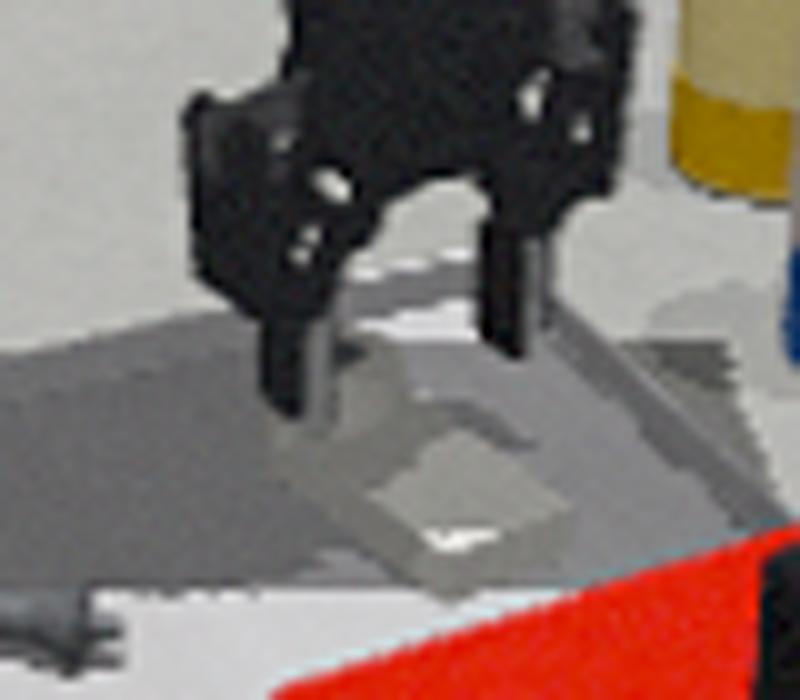

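```bash
python3 -m pendant '[{"gripper":0.75,"offset":[-0.01,0.0024,0.05],"spin":0},{"gripper":0.75,"offset":[-0.01,0.0024,0.1],"spin":0},{"gripper":0.75,"offset":[-0.01,0.0024,0.125],"spin":0},{"gripper":0.75,"offset":[-0.01,0.0024,0.131],"spin":0},{"gripper":0.4,"offset":[-0.01,0.0024,0.131],"spin":0},{"gripper":0.2,"offset":[-0.01,0.0024,0.131],"spin":0},{"gripper":0,"offset":[-0.01,0.0024,0.131],"spin":0},{"gripper":0,"offset":[-0.01,0.0024,0.131],"spin":0}]' 60; python3 - <<'E'
from goal import *
c=np.array([.578,-.188])-.003*np.array([np.cos(1.732),np.sin(1.732)])
units([*c,.003],1.732-np.pi/2)
s=cam("side"); crop(s,370,225,40,35,10,"pics/c2.png")
E
```

```text
time: 9.8
ee_pos: [0.5789, -0.1908, 0.004]
ee_rot: [0.0, 0.649, 0.761, 0.0]
wrist_force: [-0.2, -0.6, 3.9]
width: 0.0426
t 9.8 pos [ 0.5789 -0.1908  0.004 ] yawy 0.159 j [-0.32  0.62  1.81  0.    0.72 -0.48] F [-0.2 -0.6  3.9] w 0.0426
  -> off [-0.0002 -0.0018  0.0038] spin -0.0008
```

View pics/c2.png

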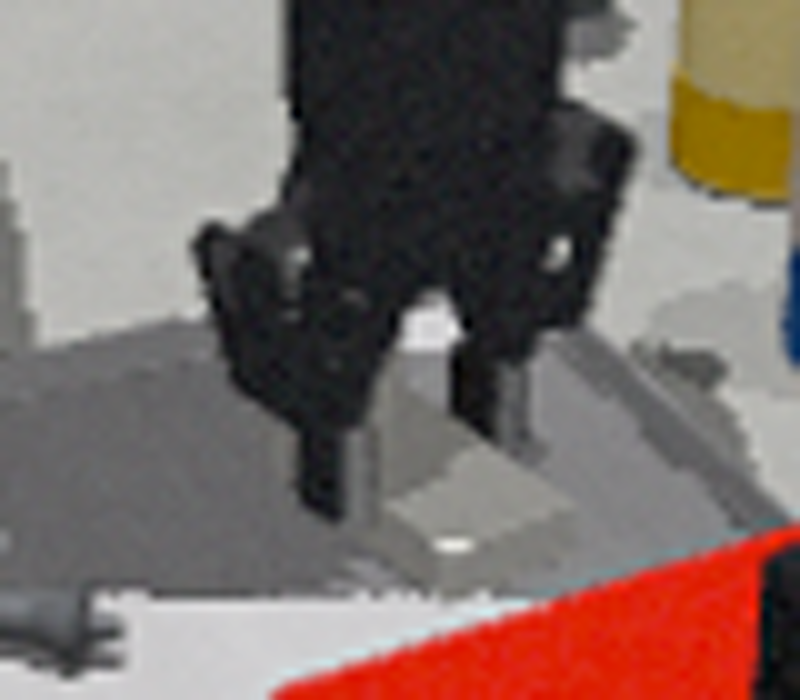

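```bash
python3 -m pendant '[{"gripper":0,"offset":[0,0,-0.06],"spin":0},{"gripper":0,"offset":[0,0,-0.22],"spin":0},{"gripper":0,"offset":[0,0,-0.42],"spin":0},{"gripper":0,"offset":[0,0,-0.62],"spin":-0.04},{"gripper":0,"offset":[0.02,0,-0.82],"spin":-0.11},{"gripper":0,"offset":[0.1,0,-0.97],"spin":-0.19},{"gripper":0,"offset":[0.22,0,-1],"spin":-0.27},{"gripper":0,"offset":[0.38,0,-1],"spin":-0.35}]' 60; python3 - <<'E'
from goal import *
units([*(N+.003*ey),.255],1.290+np.pi/2)
E
```

```text
time: 10.85
ee_pos: [0.5635, -0.0966, 0.2553]
ee_rot: [0.001, 0.331, 0.944, 0.0]
wrist_force: [0.8, 0.5, -3.2]
width: 0.0424
t 10.85 pos [ 0.5635 -0.0966  0.2553] yawy 0.897 j [-0.17  0.25  1.73 -0.    1.17 -1.07] F [ 0.8  0.5 -3.2] w 0.0424
  -> off [ 1.0509e+00  7.9260e-01 -2.0000e-04] spin -0.9377
```

```bash
python3 -m pendant '[{"gripper":0,"offset":[0.12,0.09,0],"spin":-0.08},{"gripper":0,"offset":[0.26,0.19,0],"spin":-0.16},{"gripper":0,"offset":[0.4,0.3,0],"spin":-0.24},{"gripper":0,"offset":[0.55,0.41,0],"spin":-0.32},{"gripper":0,"offset":[0.7,0.53,0],"spin":-0.4},{"gripper":0,"offset":[0.84,0.64,0],"spin":-0.48},{"gripper":0,"offset":[0.95,0.73,0],"spin":-0.56},{"gripper":0,"offset":[1,0.76,0],"spin":-0.64}]' 60; python3 - <<'E'
from goal import *
units([*(N+.003*ey),.16],1.290+np.pi/2)
E
```

```text
time: 11.85
ee_pos: [0.487, 0.2095, 0.254]
ee_rot: [-0.0, -0.329, 0.944, 0.0]
wrist_force: [-0.9, -0.3, -1.9]
width: 0.0428
t 11.85 pos [0.487  0.2095 0.254 ] yawy 2.24 j [ 0.4   0.18  1.81  0.    1.15 -1.84] F [-0.9 -0.3 -1.9] w 0.0428
  -> off [-0.015   0.0525  0.376 ] spin -0.2963
```

```bash
python3 -m pendant '[{"gripper":0,"offset":[-0.005,0.02,0],"spin":-0.08},{"gripper":0,"offset":[-0.015,0.05,0.02],"spin":-0.16},{"gripper":0,"offset":[-0.015,0.0525,0.1],"spin":-0.24},{"gripper":0,"offset":[-0.015,0.0525,0.24],"spin":-0.296},{"gripper":0,"offset":[-0.015,0.0525,0.38],"spin":-0.296},{"gripper":0,"offset":[-0.015,0.0525,0.5],"spin":-0.296},{"gripper":0,"offset":[-0.015,0.0525,0.58],"spin":-0.296},{"gripper":0,"offset":[-0.015,0.0525,0.58],"spin":-0.296}]' 60; python3 - <<'E'
from goal import *
units([*(N+.003*ey),.046],1.290+np.pi/2)
t=cam("top");s=cam("side"); crop(s,285,160,40,35,10,"pics/d1.png"); crop(t,225,205,60,45,6,"pics/d1t.png")
E
```

```text
time: 12.85
ee_pos: [0.4817, 0.2199, 0.1077]
ee_rot: [-0.002, -0.598, 0.801, 0.0]
wrist_force: [0.7, -0.8, -2.4]
width: 0.0424
t 12.85 pos [0.4817 0.2199 0.1077] yawy 2.853 j [ 0.43  0.36  1.94 -0.    0.84 -2.43] F [ 0.7 -0.8 -2.4] w 0.0424
  -> off [-0.0095  0.0014  0.2466] spin -0.0038
```

View pics/d1.png

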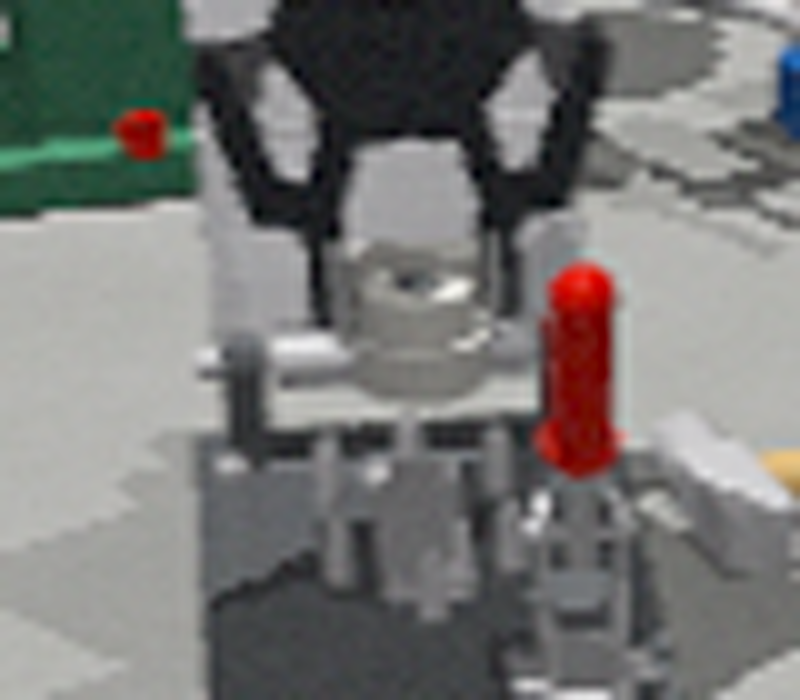

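View pics/d1t.png

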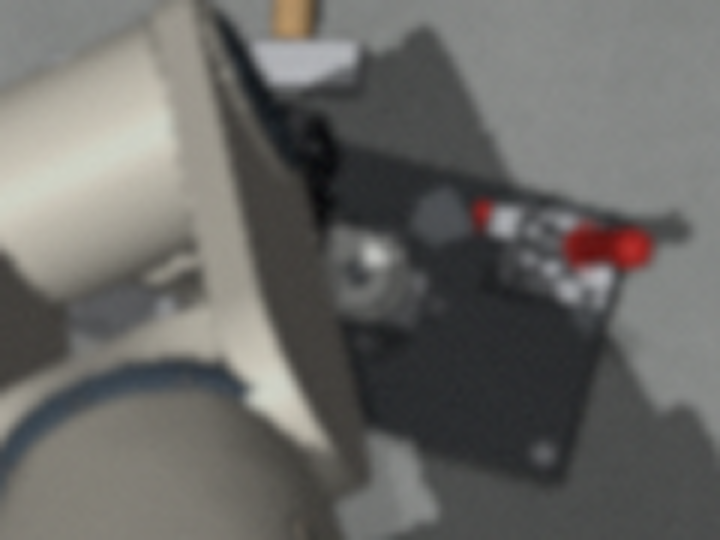

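```bash
python3 - <<'E'
from goal import *
from brk import darkc
t=cam("top");s=cam("side")
a=darkc(t,225,205,3);b=darkc(s,286,153,3); print(a,b)
for p,q in((a,b),((225,204.7),(285.8,153.2))):
  P,g=tri(t,p,s,q); print(P.round(4),round(g,4),"jig",w2j(P).round(4))
  print("top@z",w2j(atz(t,p,.1415)).round(4),"side@z",w2j(atz(s,q,.1415)).round(4))
e=manip.get_state()["ee_pos"]; print("tcp jig",w2j(e).round(4))
E
```

```text
[223.26117021 204.71170213] [285.96044568 151.72107707]
[0.4742 0.1899 0.1457] 0.0012 jig [[ 0.0016 -0.0301  0.1457]]
top@z [[ 0.0024 -0.0291  0.1415]] side@z [[ 0.0014 -0.0198  0.1415]]
[0.4732 0.1857 0.1425] 0.0037 jig [[ 0.0019 -0.0345  0.1425]]
top@z [[ 0.0037 -0.0342  0.1415]] side@z [[ 1.000e-04 -3.210e-02  1.415e-01]]
tcp jig [[0.0021 0.0022 0.1098]]
```

```bash
python3 - <<'E'
from goal import *
E=[];Y=[]
for i in range(6):
    t=cam("top" if i%2 else "side"); s=manip.get_state(); E.append(s["ee_pos"]); q=s["ee_rot"]; m=R.from_quat([q[1],q[2],q[3],q[0]]).as_matrix(); Y.append(np.arctan2(m[1,1],m[0,1]))
E=np.array(E); print(w2j(E).round(4), w2j(E.mean(0)).round(4), np.round(Y,4),s["time"])
s=cam("side");t=cam("top")
# plate silhouette & boss overlay in the side view for hypothesised pose: centre jig (dx,dy), underside z
from brk import place,outline
best=w2j(E.mean(0))[0]; 
def ov(f,c,z0,name,u,v,w,h,S):
    big=cv2.resize(f["image"][v-h:v+h,u-w:u+w],None,fx=S,fy=S,interpolation=cv2.INTER_CUBIC)
    th=np.linspace(0,2*np.pi,60)
    for P,col in((np.c_[c[0]+.018*np.cos(th),c[1]-.028+.018*np.sin(th),0*th+z0+.034],(0,0,255)),(np.c_[c[0]+.022*np.cos(th[30:]),c[1]-.028+.022*np.sin(th[30:]),0*th[30:]+z0+.018],(0,255,0)),(np.c_[c[0]+.022*np.cos(th[30:]),c[1]-.028+.022*np.sin(th[30:]),0*th[30:]+z0],(255,0,0))):
        for e in proj(f,j2w(P)): cv2.circle(big,tuple(np.int32((e-[u-w,v-h]+.5)*S)),1,col,-1)
    cv2.imwrite(name,big)
c=[best[0],best[1]-.003]
ov(s,c,best[2]-.001,"pics/e1.png",285,155,30,25,12); ov(t,c,best[2]-.001,"pics/e1t.png",225,205,30,25,12)
a=cv2.imread("pics/e1.png");b=cv2.imread("pics/e1t.png"); cv2.imwrite("pics/e1b.png",cv2.resize(np.hstack([a,b]),(800,333)))
E
```

```text
[[0.0021 0.0021 0.1097]
 [0.002  0.0021 0.1096]
 [0.0019 0.002  0.1095]
 [0.0018 0.0019 0.1092]
 [0.0017 0.0019 0.1091]
 [0.0017 0.0018 0.1089]] [[0.0019 0.002  0.1093]] [2.8528 2.8528 2.8529 2.8528 2.8529 2.8528] 13.35
```

View pics/e1b.png

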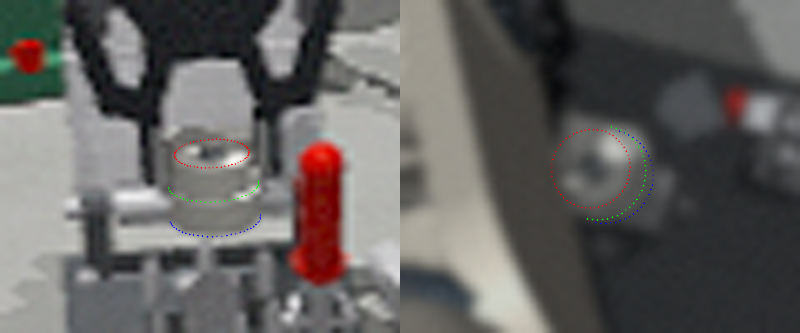

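```bash
python3 -m pendant '[{"gripper":0,"offset":[-0.005,0.006,0.02],"spin":-0.004},{"gripper":0,"offset":[-0.005,0.006,0.07],"spin":-0.004},{"gripper":0,"offset":[-0.005,0.006,0.12],"spin":-0.004},{"gripper":0,"offset":[-0.005,0.006,0.16],"spin":-0.004},{"gripper":0,"offset":[-0.005,0.006,0.18],"spin":-0.004},{"gripper":0,"offset":[-0.005,0.006,0.19],"spin":-0.004},{"gripper":0,"offset":[-0.005,0.006,0.2],"spin":-0.004},{"gripper":0,"offset":[-0.005,0.006,0.205],"spin":-0.004}]' 60; python3 - <<'E'
from goal import *
t=cam("top");s=cam("side")
units([*(N+.003*ey),.046],1.290+np.pi/2); print(w2j(manip.get_state()["ee_pos"]))
crop(s,285,165,32,27,12,"pics/d2.png"); crop(t,225,205,32,25,12,"pics/d2t.png")
a=cv2.imread("pics/d2.png");b=cv2.imread("pics/d2t.png"); b=cv2.resize(b,(a.shape[1],a.shape[0])); cv2.imwrite("pics/d2b.png",cv2.resize(np.hstack([a,b]),(800,338)))
E
```

```text
time: 14.45
ee_pos: [0.482, 0.2222, 0.0574]
ee_rot: [0.0, -0.601, 0.799, -0.0]
wrist_force: [0.3, 0.1, -2.4]
width: 0.0426
t 14.55 pos [0.4819 0.2221 0.0574] yawy 2.861 j [ 0.43  0.44  1.97 -0.    0.73 -2.43] F [-0.2  0.1 -3.2] w 0.0423
  -> off [-0.0001  0.0003  0.0455] spin 0.0002
[[8.42158874e-05 2.97244296e-03 5.73630661e-02]]
```

View pics/d2b.png

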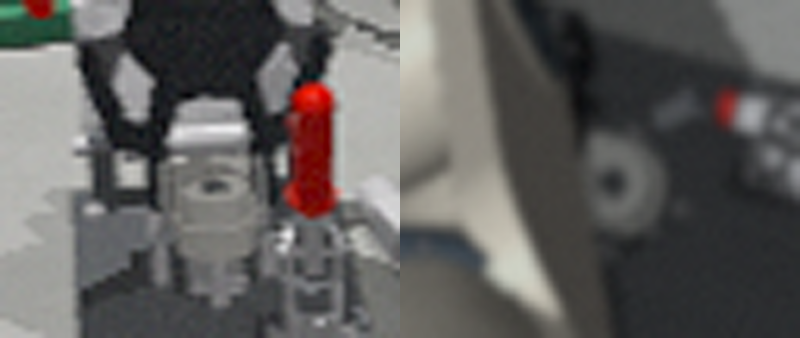

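```bash
python3 -m pendant '[{"gripper":0,"offset":[0,0,0.008],"spin":0},{"gripper":0,"offset":[0,0,0.016],"spin":0},{"gripper":0,"offset":[0,0,0.024],"spin":0},{"gripper":0,"offset":[0,0,0.031],"spin":0},{"gripper":0,"offset":[0,0,0.037],"spin":0},{"gripper":0,"offset":[0,0,0.041],"spin":0},{"gripper":0,"offset":[0,0,0.044],"spin":0},{"gripper":0,"offset":[0,0,0.044],"spin":0}]' 60; python3 - <<'E'
from goal import *
t=cam("top");s=cam("side")
units([*(N+.003*ey),.046],1.290+np.pi/2); print(w2j(manip.get_state()["ee_pos"]))
crop(s,285,165,32,27,12,"pics/d3.png"); crop(t,225,205,32,25,12,"pics/d3t.png")
a=cv2.imread("pics/d3.png");b=cv2.imread("pics/d3t.png"); b=cv2.resize(b,(a.shape[1],a.shape[0])); cv2.imwrite("pics/d3b.png",cv2.resize(np.hstack([a,b]),(800,338)))
E
```

```text
time: 15.55
ee_pos: [0.4818, 0.2221, 0.0462]
ee_rot: [-0.0, -0.601, 0.799, 0.0]
wrist_force: [-0.1, 1.0, -3.4]
width: 0.0424
t 15.65 pos [0.4819 0.2221 0.0463] yawy 2.861 j [ 0.43  0.46  1.97 -0.    0.71 -2.43] F [-0.  -0.3 -1.8] w 0.0426
  -> off [-0.0001  0.0002  0.0012] spin 0.0002
[[6.15945100e-05 2.97557153e-03 4.63026229e-02]]
```

View pics/d3b.png

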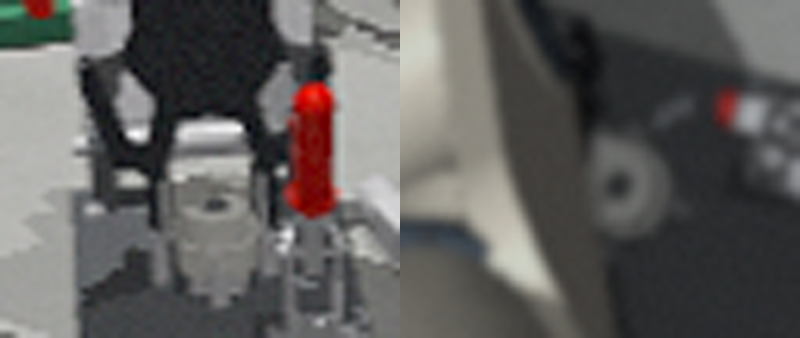

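```bash
python3 -m pendant '[{"gripper":0,"offset":[0,0,0.001],"spin":0},{"gripper":0,"offset":[0,0,0.002],"spin":0},{"gripper":0,"offset":[0,0,0.003],"spin":0},{"gripper":0,"offset":[0,0,0.004],"spin":0},{"gripper":0,"offset":[0,0,0.005],"spin":0},{"gripper":0,"offset":[0,0,0.006],"spin":0},{"gripper":0,"offset":[0,0,0.006],"spin":0},{"gripper":0,"offset":[0,0,0.006],"spin":0}]' 60
```

```text
time: 16.65
ee_pos: [0.4819, 0.2222, 0.0459]
ee_rot: [0.0, -0.601, 0.799, -0.0]
wrist_force: [-4.4, -2.3, 14.7]
width: 0.0428
```

```bash
python3 -m pendant '[{"gripper":0.3,"offset":[0,0,0],"spin":0},{"gripper":0.68,"offset":[0,0,0],"spin":0},{"gripper":0.68,"offset":[0,0,0],"spin":0},{"gripper":0.68,"offset":[0,0,-0.06],"spin":0},{"gripper":0.68,"offset":[0,0,-0.2],"spin":0},{"gripper":0.68,"offset":[0,0,-0.4],"spin":0},{"gripper":0.68,"offset":[0,0,-0.64],"spin":0},{"gripper":0.68,"offset":[0,0,-0.88],"spin":0}]' 60; python3 - <<'E'
from goal import *
t=cam("top");s=cam("side")
units(j2w([-.0445,.160,.26])[0])
crop(s,285,165,40,34,10,"pics/f1.png")
E
```

```text
time: 17.65
ee_pos: [0.4815, 0.222, 0.2677]
ee_rot: [0.0, -0.601, 0.799, -0.0]
wrist_force: [0.9, -0.2, -0.3]
width: 0.0577
t 17.75 pos [0.485  0.2236 0.2726] yawy 2.861 j [ 0.43  0.17  1.79 -0.    1.18 -2.43] F [ 0.4  0.7 -0.6] w 0.0579
  -> off [-0.6189  0.1889  0.0534] spin None
```

View pics/f1.png

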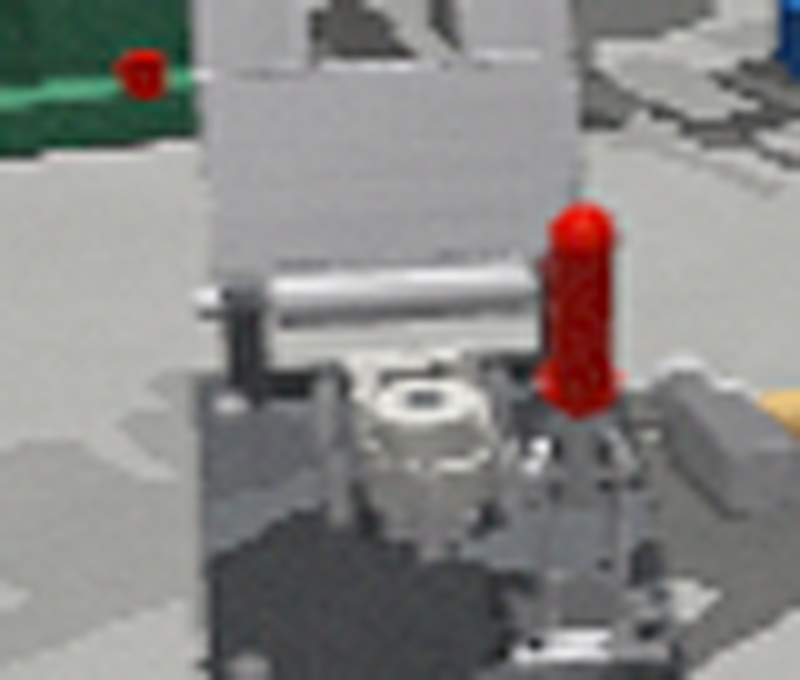

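```bash
cat > leaf.py <<'E'
from goal import *
from scipy.optimize import least_squares
def lp(x,r,o,a,hy): return j2w([x,hy-r*np.cos(a)+o*np.sin(a),.069+r*np.sin(a)+o*np.cos(a)])[0]
E
python3 - <<'E'
from leaf import *
t=cam("top")
obs=[(-.065,.141,-.006,(222,420)),(-.026,.141,-.006,(248,312)),(.065,.141,-.006,(337,42)),(.026,.141,-.006,(298,150)),
(-.065,.141,.006,(195,412)),(.065,.141,.006,(318,38)),(.026,.08,-.006,(405,200)),(-.026,.08,-.006,(368,330))]
kn=np.array([155,343])/9+[140,165]-.5
O=np.array([np.array(o[3])/9+[140,165]-.5 for o in obs])
def res(p,full=0):
    a,hy,kx=p
    r=np.vstack([proj(t,lp(x,r,o,a,hy)) for x,r,o,_ in obs])-O
    k=proj(t,lp(kx,.120,.042,a,hy))-kn
    return np.vstack([r,k,k]).ravel()
f=least_squares(res,[1.9,.081,-.0445]); print(f.x.round(4)); print(f.fun.reshape(-1,2).round(2))
a,hy,kx=f.x; print("knob jig",w2j(lp(kx,.12,.042,a,hy)).round(4),lp(kx,.12,.042,a,hy).round(4))
f2=least_squares(lambda p:res([p[0],.0808,p[1]]),[1.9,-.0445]); print(f2.x,w2j(lp(f2.x[1],.12,.042,f2.x[0],.0808)).round(4))
E
```

```text
[ 1.8433  0.0852 -0.0445]
[[-0.15  0.64]
 [ 0.83 -0.27]
 [-0.01 -0.08]
 [ 0.45  0.64]
 [-0.49  0.62]
 [-1.24 -0.39]
 [-0.06 -0.48]
 [-0.85  1.44]
 [ 0.43  0.13]
 [ 0.43  0.13]]
knob jig [[-0.0445  0.1579  0.1733]] [0.4821 0.3834 0.1733]
[ 1.88377562 -0.04445265] [[-0.0445  0.1577  0.1702]]
```

```bash
python3 -m pendant '[{"gripper":0.65,"offset":[-0.12,0.04,0],"spin":0},{"gripper":0.65,"offset":[-0.3,0.09,0],"spin":0},{"gripper":0.65,"offset":[-0.46,0.14,0],"spin":0},{"gripper":0.65,"offset":[-0.58,0.17,0],"spin":0},{"gripper":0.65,"offset":[-0.62,0.178,0.06],"spin":0},{"gripper":0.65,"offset":[-0.62,0.178,0.16],"spin":0},{"gripper":0.65,"offset":[-0.62,0.178,0.2],"spin":0},{"gripper":0.65,"offset":[-0.62,0.178,0.2],"spin":0}]' 30; python3 - <<'E'
from leaf import *
t=cam("top");s=cam("side"); e=manip.get_state()["ee_pos"]; print(w2j(e).round(4))
units(j2w([-.0445,.158,.150])[0],1.29+np.pi/2)
crop(s,280,135,45,38,9,"pics/g1.png"); crop(t,170,200,50,40,8,"pics/g1t.png")
E
```

```text
time: 18.8
ee_pos: [0.4815, 0.3823, 0.2136]
ee_rot: [-0.001, -0.601, 0.799, -0.0]
wrist_force: [-0.3, -1.6, 0.1]
width: 0.0555
[[-0.0441  0.1577  0.2152]]
t 18.9 pos [0.4823 0.3831 0.2152] yawy 2.861 j [ 0.67  0.35  1.67 -0.    1.12 -2.19] F [-0.2 -0.1 -0.4] w 0.0553
  -> off [-0.001   0.0015  0.261 ] spin -0.0
```

View pics/g1.png

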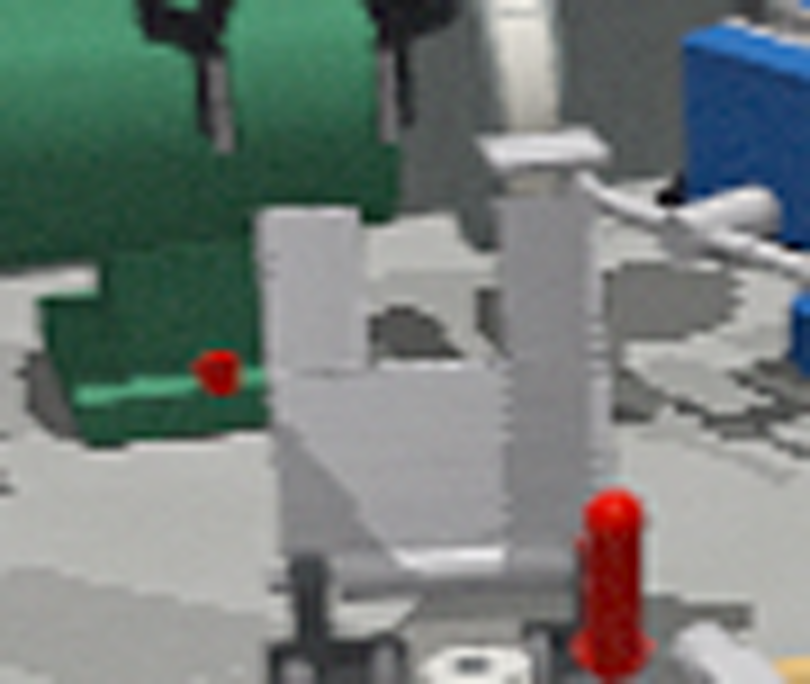

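View pics/g1t.png

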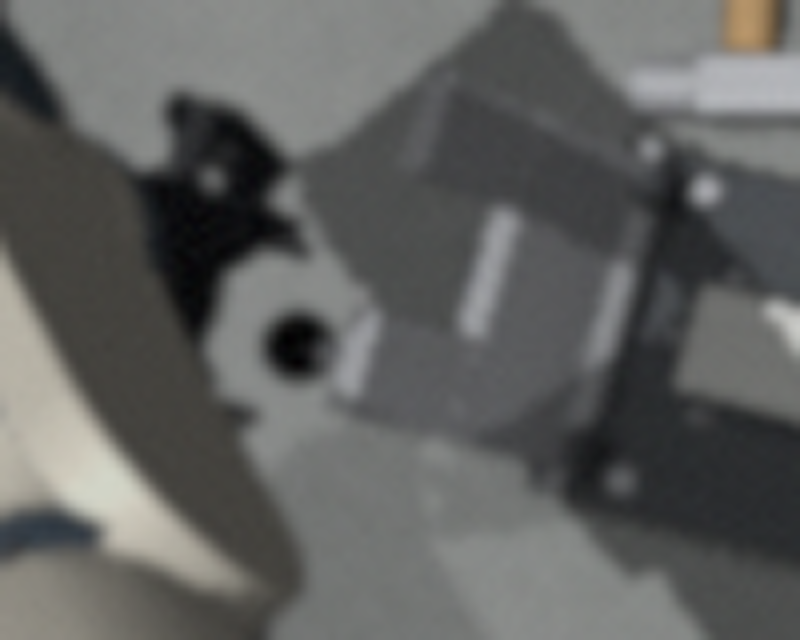

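```bash
python3 -m pendant '[{"gripper":0.65,"offset":[0,0,0.06],"spin":0},{"gripper":0.65,"offset":[0,0,0.14],"spin":0},{"gripper":0.65,"offset":[0,0,0.22],"spin":0},{"gripper":0.65,"offset":[0,0,0.26],"spin":0},{"gripper":0.4,"offset":[0,0,0.26],"spin":0},{"gripper":0.2,"offset":[0,0,0.26],"spin":0},{"gripper":0,"offset":[0,0,0.26],"spin":0},{"gripper":0,"offset":[0,0,0.26],"spin":0}]' 35; python3 - <<'E'
from leaf import *
t=cam("top");s=cam("side"); e=manip.get_state()["ee_pos"]; print(w2j(e).round(4))
units(j2w([-.0445,.158,.150])[0],1.29+np.pi/2)
crop(s,280,135,45,38,9,"pics/g2.png"); crop(t,170,200,50,40,8,"pics/g2t.png")
E
```

```text
time: 19.9
ee_pos: [0.48, 0.3841, 0.1501]
ee_rot: [-0.001, -0.601, 0.799, 0.001]
wrist_force: [-8.2, 4.9, -1.0]
width: 0.0259
[[-0.0466  0.1581  0.1501]]
t 20.0 pos [0.48   0.3842 0.1501] yawy 2.861 j [ 0.67  0.42  1.73  0.    0.99 -2.19] F [-8.1  3.7 -1.5] w 0.0257
  -> off [ 0.0006 -0.0085  0.0003] spin 0.0
```

View pics/g2.png

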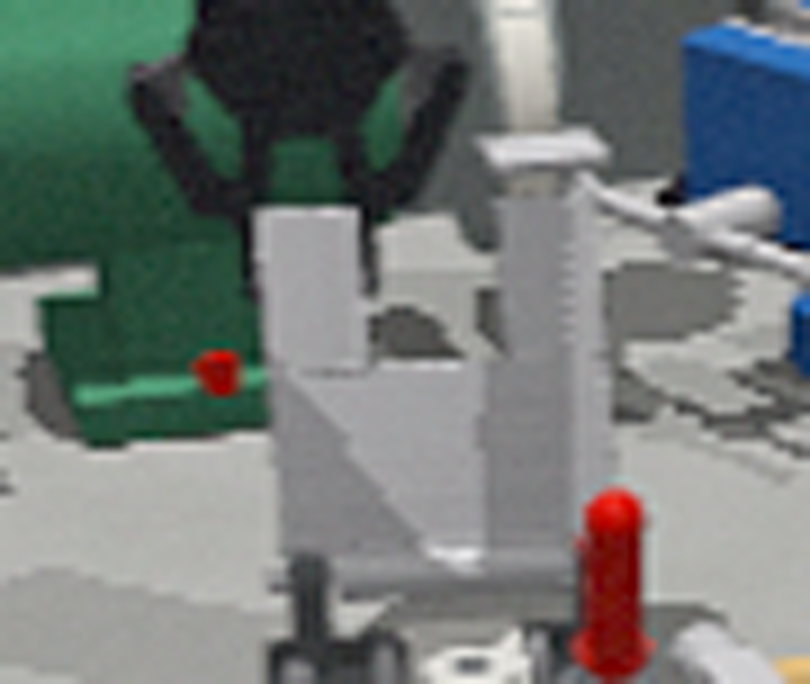

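View pics/g2t.png

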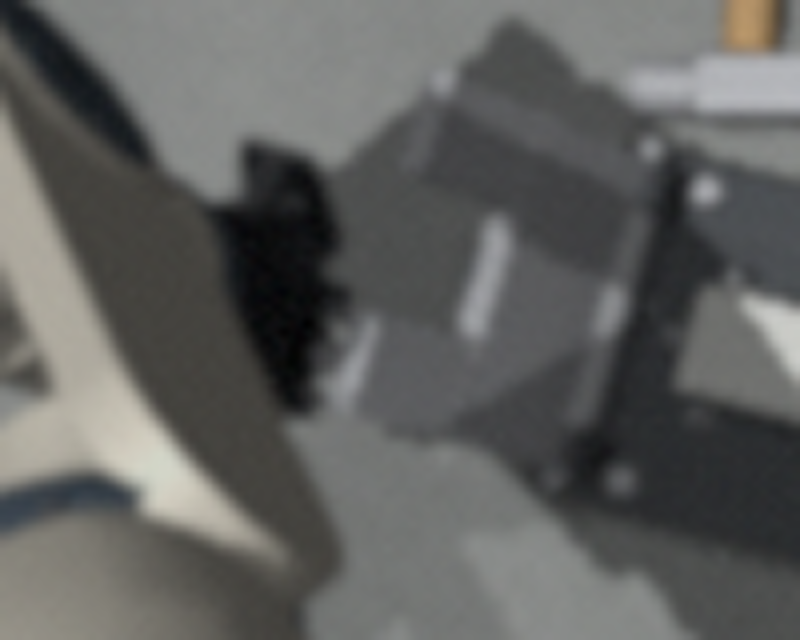

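```bash
python3 - <<'E'
import numpy as np
hy=.081
p=lambda a:(hy-.12*np.cos(a)+.042*np.sin(a), .069+.12*np.sin(a)+.042*np.cos(a)-.020)
st=(.158,.150)
for A in([1.86,1.8,1.72,1.62,1.52,1.42,1.32,1.22],[1.14,1.06,.98,.9,.82,.74,.66,.6],[.54,.48,.42,.36,.30,.25,.20,.16],[.13,.10,.08,.06,.04,.02,.01,0]):
    print([(a,round(-(p(a)[0]-st[0])/.25,3),round(-(p(a)[1]-st[1])/.25,3)) for a in A]); st=p(A[-1])
E
```

```text
[(1.86, np.float64(0.01), np.float64(-0.008)), (1.8, np.float64(0.035), np.float64(-0.025)), (1.72, np.float64(0.071), np.float64(-0.046)), (1.62, np.float64(0.117), np.float64(-0.067)), (1.52, np.float64(0.165), np.float64(-0.084)), (1.42, np.float64(0.214), np.float64(-0.096)), (1.32, np.float64(0.264), np.float64(-0.103)), (1.22, np.float64(0.315), np.float64(-0.105))]
[(1.14, np.float64(0.041), np.float64(0.002)), (1.06, np.float64(0.081), np.float64(0.008)), (0.98, np.float64(0.121), np.float64(0.016)), (0.9, np.float64(0.16), np.float64(0.028)), (0.82, np.float64(0.197), np.float64(0.043)), (0.74, np.float64(0.234), np.float64(0.061)), (0.66, np.float64(0.269), np.float64(0.081)), (0.6, np.float64(0.294), np.float64(0.099))]
[(0.54, np.float64(0.024), np.float64(0.019)), (0.48, np.float64(0.047), np.float64(0.039)), (0.42, np.float64(0.068), np.float64(0.061)), (0.36, np.float64(0.089), np.float64(0.083)), (0.3, np.float64(0.108), np.float64(0.107)), (0.25, np.float64(0.122), np.float64(0.128)), (0.2, np.float64(0.136), np.float64(0.15)), (0.16, np.float64(0.146), np.float64(0.167))]
[(0.13, np.float64(0.007), np.float64(0.014)), (0.1, np.float64(0.014), np.float64(0.027)), (0.08, np.float64(0.018), np.float64(0.037)), (0.06, np.float64(0.022), np.float64(0.046)), (0.04, np.float64(0.026), np.float64(0.055)), (0.02, np.float64(0.029), np.float64(0.065)), (0.01, np.float64(0.031), np.float64(0.07)), (0, np.float64(0.033), np.float64(0.074))]
```

```bash
python3 -m pendant '[{"gripper":0,"offset":[0.01,0.004,-0.008],"spin":0},{"gripper":0,"offset":[0.035,0.008,-0.025],"spin":0},{"gripper":0,"offset":[0.071,0.008,-0.046],"spin":0},{"gripper":0,"offset":[0.117,0.008,-0.067],"spin":0},{"gripper":0,"offset":[0.165,0.008,-0.084],"spin":0},{"gripper":0,"offset":[0.214,0.008,-0.096],"spin":0},{"gripper":0,"offset":[0.264,0.008,-0.103],"spin":0},{"gripper":0,"offset":[0.315,0.008,-0.105],"spin":0}]' 35; python3 - <<'E'
from leaf import *
t=cam("top");s=cam("side"); e=manip.get_state()["ee_pos"]; print(w2j(e).round(4))
crop(s,280,135,45,38,9,"pics/g3.png")
E
```

```text
time: 21.0
ee_pos: [0.4578, 0.3074, 0.1765]
ee_rot: [0.0, -0.601, 0.799, 0.0]
wrist_force: [-3.1, 2.4, -4.7]
width: 0.026
[[-0.0467  0.0774  0.1764]]
```

View pics/g3.png

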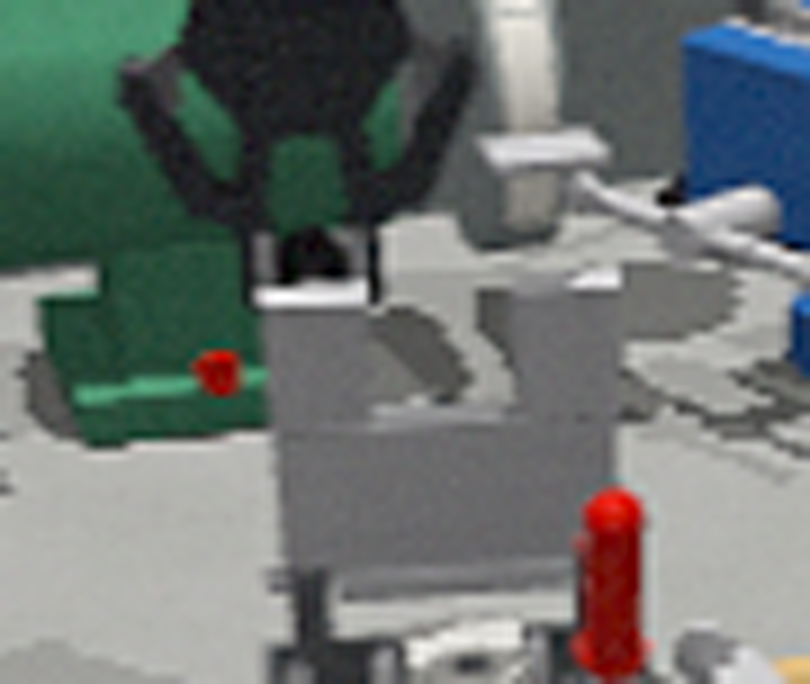

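Ball held between the pads (around pixel (315,163) in the side picture), leaf following. Continue the arc.

```bash
python3 -m pendant '[{"gripper":0,"offset":[0.041,0,0.002],"spin":0},{"gripper":0,"offset":[0.081,0,0.008],"spin":0},{"gripper":0,"offset":[0.121,0,0.016],"spin":0},{"gripper":0,"offset":[0.16,0,0.028],"spin":0},{"gripper":0,"offset":[0.197,0,0.043],"spin":0},{"gripper":0,"offset":[0.234,0,0.061],"spin":0},{"gripper":0,"offset":[0.269,0,0.081],"spin":0},{"gripper":0,"offset":[0.294,0,0.099],"spin":0}]' 35; python3 - <<'E'
from leaf import *
t=cam("top");s=cam("side"); e=manip.get_state()["ee_pos"]; print(w2j(e).round(4))
crop(s,280,140,45,38,9,"pics/g4.png")
E
```

```text
time: 22.1
ee_pos: [0.4374, 0.2369, 0.1514]
ee_rot: [-0.0, -0.601, 0.799, 0.0]
wrist_force: [-6.8, 1.8, -0.2]
width: 0.0263
[[-0.0468  0.0043  0.1511]]
```

View pics/g4.png

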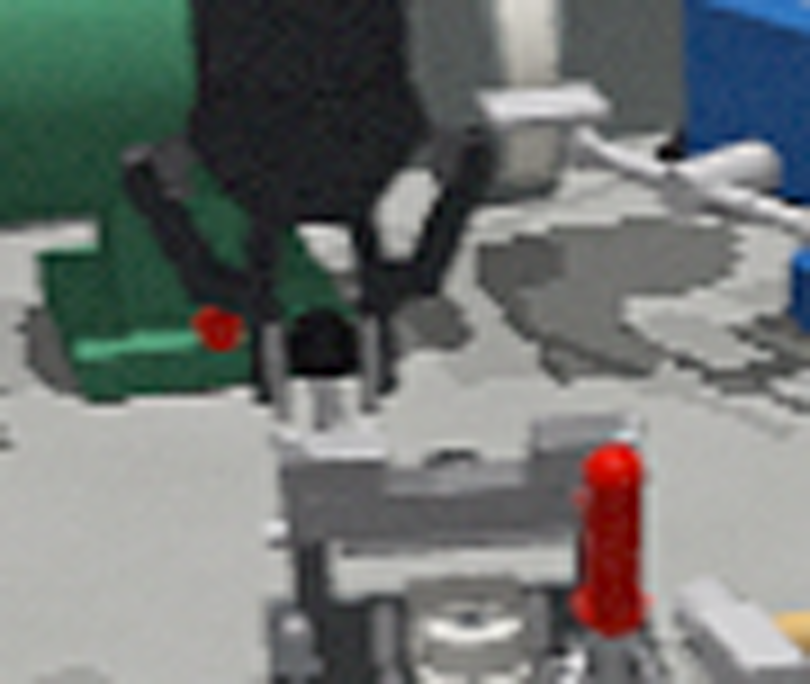

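```bash
python3 -m pendant '[{"gripper":0,"offset":[0.024,0,0.019],"spin":0},{"gripper":0,"offset":[0.047,0,0.039],"spin":0},{"gripper":0,"offset":[0.068,0,0.061],"spin":0},{"gripper":0,"offset":[0.089,0,0.083],"spin":0},{"gripper":0,"offset":[0.108,0,0.107],"spin":0},{"gripper":0,"offset":[0.122,0,0.128],"spin":0},{"gripper":0,"offset":[0.136,0,0.15],"spin":0},{"gripper":0,"offset":[0.146,0,0.167],"spin":0}]' 35; python3 - <<'E'
from leaf import *
t=cam("top");s=cam("side"); e=manip.get_state()["ee_pos"]; print(w2j(e).round(4))
crop(s,280,150,45,38,9,"pics/g5.png")
E
```

```text
time: 23.2
ee_pos: [0.4274, 0.2023, 0.1095]
ee_rot: [-0.001, -0.601, 0.799, 0.0]
wrist_force: [-5.8, 1.9, -1.2]
width: 0.0261
[[-0.0468 -0.0313  0.1092]]
```

View pics/g5.png

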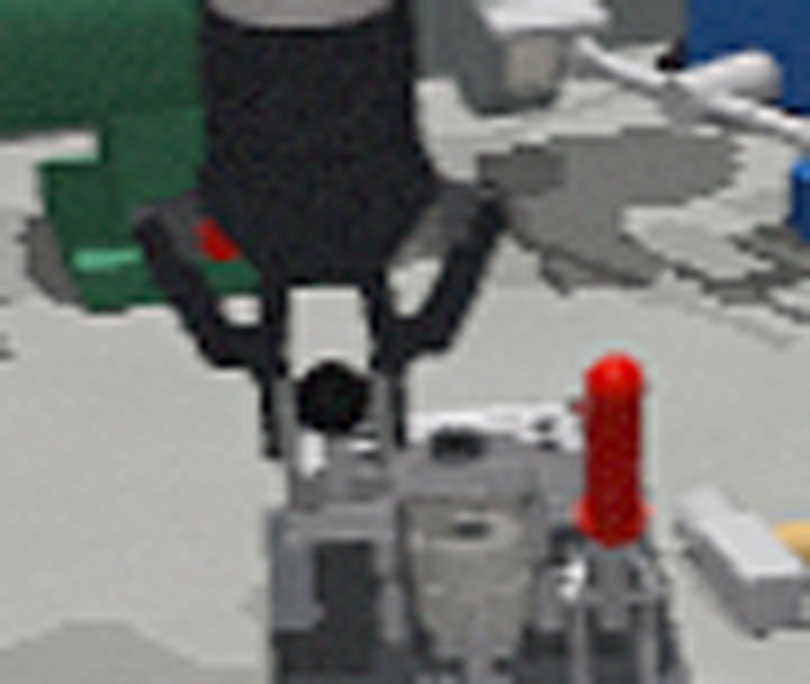

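```bash
python3 -m pendant '[{"gripper":0,"offset":[0.007,0,0.014],"spin":0},{"gripper":0,"offset":[0.014,0,0.027],"spin":0},{"gripper":0,"offset":[0.018,0,0.037],"spin":0},{"gripper":0,"offset":[0.022,0,0.046],"spin":0},{"gripper":0,"offset":[0.026,0,0.055],"spin":0},{"gripper":0,"offset":[0.029,0,0.065],"spin":0},{"gripper":0,"offset":[0.031,0,0.07],"spin":0},{"gripper":0,"offset":[0.031,0,0.07],"spin":0}]' 35; python3 - <<'E'
from leaf import *
t=cam("top");s=cam("side"); st=manip.get_state(); print(w2j(st["ee_pos"]).round(4),st["wrist_force"].round(1) if hasattr(st["wrist_force"],"round") else st["wrist_force"])
crop(s,280,155,45,38,9,"pics/g6.png")
E
```

```text
time: 24.3
ee_pos: [0.4252, 0.1949, 0.092]
ee_rot: [-0.001, -0.601, 0.799, 0.0]
wrist_force: [-5.4, 0.5, -2.3]
width: 0.0258
[[-0.0468 -0.0389  0.0921]] [-5.6  0.3 -2.4]
```

View pics/g6.png

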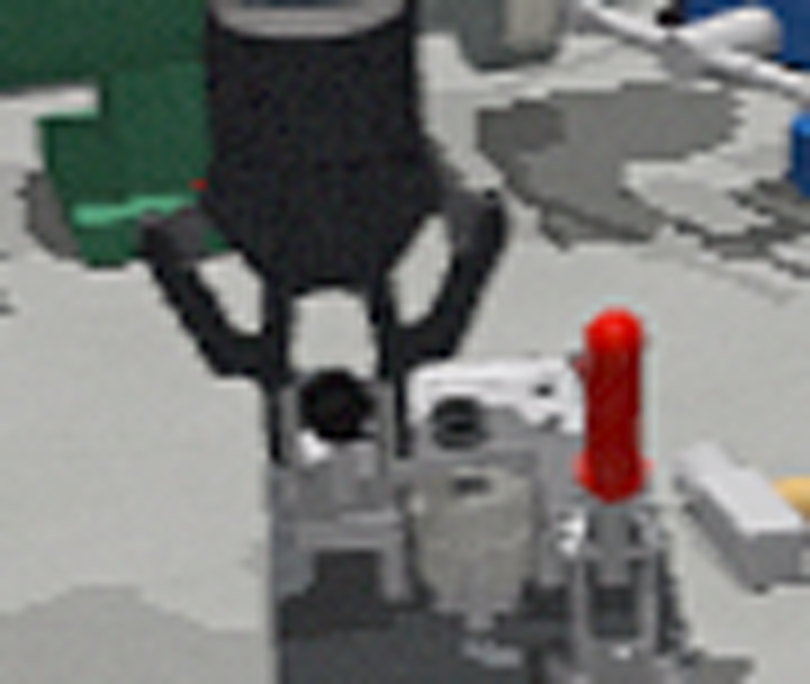

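```bash
python3 -m pendant '[{"gripper":0,"offset":[0.001,0,0.003],"spin":0},{"gripper":0,"offset":[0.001,0,0.006],"spin":0},{"gripper":0,"offset":[0.002,0,0.008],"spin":0},{"gripper":0,"offset":[0.002,0,0.01],"spin":0},{"gripper":0,"offset":[0.002,0,0.012],"spin":0},{"gripper":0,"offset":[0.002,0,0.014],"spin":0},{"gripper":0,"offset":[0.002,0,0.014],"spin":0},{"gripper":0,"offset":[0.002,0,0.014],"spin":0}]' 35
```

```text
time: 25.4
ee_pos: [0.4249, 0.1939, 0.0886]
ee_rot: [-0.001, -0.602, 0.799, -0.0]
wrist_force: [-5.9, -2.8, 0.3]
width: 0.0262
```

```bash
python3 -m pendant '[{"gripper":0,"offset":[0,0,0.002],"spin":0},{"gripper":0,"offset":[0,0,0.004],"spin":0},{"gripper":0,"offset":[0,0,0.006],"spin":0},{"gripper":0,"offset":[0,0,0.008],"spin":0},{"gripper":0,"offset":[0,0,0.01],"spin":0},{"gripper":0,"offset":[0,0,0.012],"spin":0},{"gripper":0,"offset":[0,0,0.012],"spin":0},{"gripper":0,"offset":[0,0,0.012],"spin":0}]' 35;  python3 - <<'E'
from leaf import *
t=cam("top");s=cam("side"); st=manip.get_state(); print(w2j(st["ee_pos"]).round(4),np.round(st["wrist_force"],1))
crop(s,280,155,45,38,9,"pics/g7.png")
E
```

```text
time: 26.4
ee_pos: [0.4249, 0.1937, 0.0863]
ee_rot: [-0.001, -0.602, 0.799, -0.0]
wrist_force: [-8.9, -7.3, 12.1]
width: 0.0259
[[-0.0468 -0.0402  0.0863]] [-9.2 -6.6 13.3]
```

View pics/g7.png

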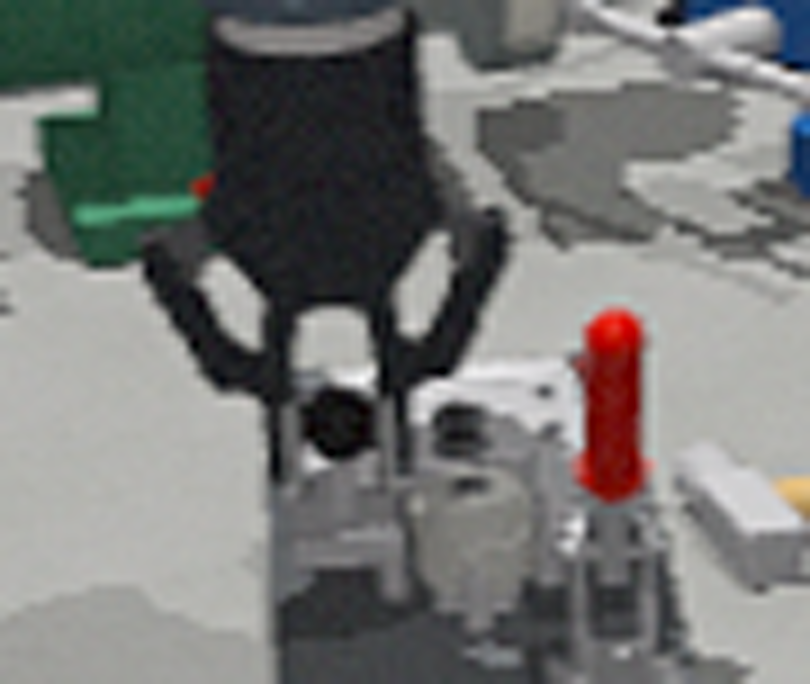

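```bash
python3 - <<'E'
from leaf import *
s=cam("side")
for a in(0,.02,.05,.1):print(a,proj(s,lp(-.0465,.12,.042,a,.081)).round(1))
g=s["image"].astype(float).mean(2); m=np.zeros_like(g,bool); m[156:172,266:278]=1; q=np.argwhere((g<40)&m)[:,::-1]; print(q.mean(0),q.min(0),q.max(0))
E
```

```text
0 [[272.  163.7]]
0.02 [[271.9 162.9]]
0.05 [[271.8 161.8]]
0.1 [[271.7 159.8]]
[271.68421053 162.50877193] [266 156] [277 167]
```

```bash
python3 -m pendant '[{"gripper":0.2,"offset":[0,0,0],"spin":0},{"gripper":0.5,"offset":[0,0,0],"spin":0},{"gripper":0.5,"offset":[0,0,0],"spin":0},{"gripper":0.5,"offset":[0,0,-0.06],"spin":0},{"gripper":0.5,"offset":[0,0,-0.2],"spin":0},{"gripper":0.5,"offset":[0,0,-0.4],"spin":0},{"gripper":0.5,"offset":[0,0,-0.6],"spin":0},{"gripper":0.5,"offset":[0,0,-0.7],"spin":0}]' 35;  python3 - <<'E'
from leaf import *
t=cam("top");s=cam("side"); st=manip.get_state(); print(w2j(st["ee_pos"]).round(4),np.round(st["wrist_force"],1),st["joint_pos"])
crop(s,280,155,45,38,9,"pics/h1.png"); crop(t,225,205,60,45,6,"pics/h1t.png")
for a in(0,.02,.05,.1):print(a,proj(s,lp(-.0465,.12,.042,a,.081)).round(1))
E
```

```text
time: 27.55
ee_pos: [0.4267, 0.1951, 0.2646]
ee_rot: [0.002, -0.601, 0.799, -0.001]
wrist_force: [0.0, 0.6, 0.6]
width: 0.0426
[[-0.0449 -0.0378  0.2647]] [ 0.3  0.4 -0.2] [ 4.25751472e-01  6.88891779e-02  1.91819952e+00 -1.58934590e-04
  1.14748953e+00 -2.43545218e+00]
0 [[272.  163.7]]
0.02 [[271.9 162.9]]
0.05 [[271.8 161.8]]
0.1 [[271.7 159.8]]
```

View pics/h1.png

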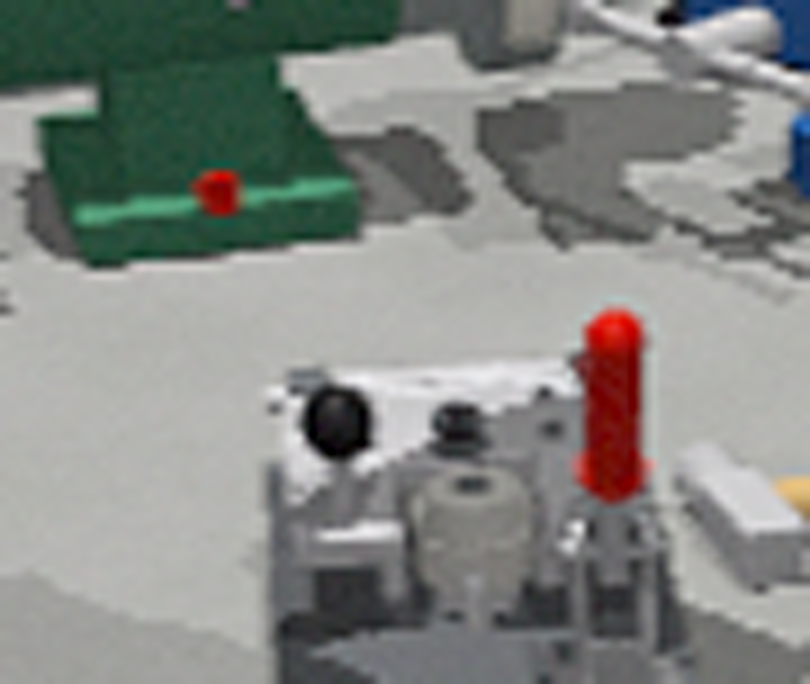

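View pics/h1t.png

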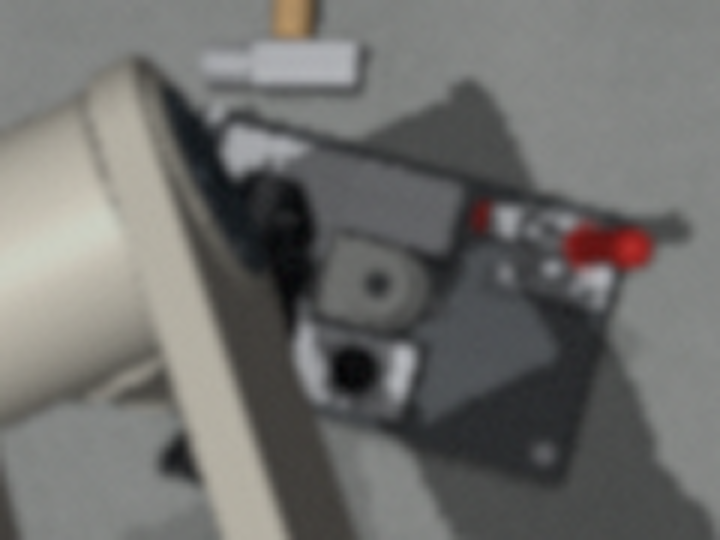

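```bash
python3 -m pendant '[{"gripper":0.55,"offset":[0.06,-0.05,0],"spin":0},{"gripper":0.55,"offset":[0.2,-0.16,0],"spin":0},{"gripper":0.55,"offset":[0.36,-0.28,0],"spin":0},{"gripper":0.55,"offset":[0.45,-0.355,0],"spin":0},{"gripper":0.55,"offset":[0.458,-0.362,0.03],"spin":0},{"gripper":0.55,"offset":[0.458,-0.362,0.07],"spin":0},{"gripper":0.55,"offset":[0.458,-0.362,0.08],"spin":0},{"gripper":0.55,"offset":[0.458,-0.362,0.08],"spin":0}]' 60;  python3 - <<'E'
from leaf import *
t=cam("top");s=cam("side"); st=manip.get_state(); print(w2j(st["ee_pos"]).round(4),np.round(st["wrist_force"],1))
units(j2w([.044,-.154,.148])[0],1.29+np.pi/2)
crop(s,300,150,45,38,9,"pics/i1.png")
q=fit([(245,290,180,215),(295,312,145,180)],(.0445,-.1155,(1.0,1.15)))
E
```

```text
time: 28.65
ee_pos: [0.4804, 0.0603, 0.2402]
ee_rot: [-0.0, -0.602, 0.799, 0.0]
wrist_force: [-0.3, -0.3, 0.2]
width: 0.047
[[ 0.0439 -0.153   0.2407]] [ 0.5 -1.1 -0.5]
t 28.75 pos [0.4808 0.0601 0.2407] yawy 2.862 j [ 0.12  0.12  1.91  0.    1.1  -2.74] F [ 0.5 -1.1 -0.5] w 0.0469
  -> off [ 4.100e-03 -3.000e-04  3.707e-01] spin 0.0007
[ 0.0415 -0.1631  1.4271] 3.67
[ 0.042  -0.1652  1.4403] 3.678
```

View pics/i1.png

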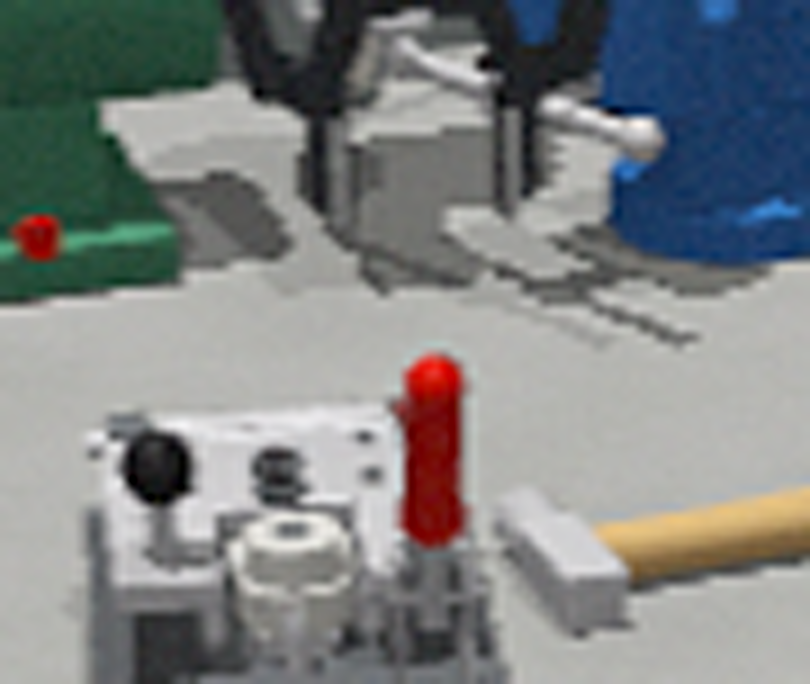

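```bash
python3 -m pendant '[{"gripper":0.55,"offset":[0.002,0,0.06],"spin":0},{"gripper":0.55,"offset":[0.002,0,0.16],"spin":0},{"gripper":0.55,"offset":[0.002,0,0.28],"spin":0},{"gripper":0.55,"offset":[0.002,0,0.35],"spin":0},{"gripper":0.55,"offset":[0.002,0,0.37],"spin":0},{"gripper":0.3,"offset":[0.002,0,0.37],"spin":0},{"gripper":0.1,"offset":[0.002,0,0.37],"spin":0},{"gripper":0,"offset":[0.002,0,0.37],"spin":0}]' 50;  python3 - <<'E'
from leaf import *
t=cam("top");s=cam("side"); st=manip.get_state(); print(w2j(st["ee_pos"]).round(4),np.round(st["wrist_force"],1),st["width"])
crop(s,300,150,45,38,9,"pics/i2.png")
E
```

```text
time: 29.85
ee_pos: [0.4802, 0.0591, 0.1484]
ee_rot: [-0.0, -0.601, 0.799, 0.0]
wrist_force: [-6.0, -0.1, 3.3]
width: 0.0184
[[ 0.0436 -0.1541  0.1484]] [-5.3  0.3  5. ] 0.01863730912112832
```

View pics/i2.png

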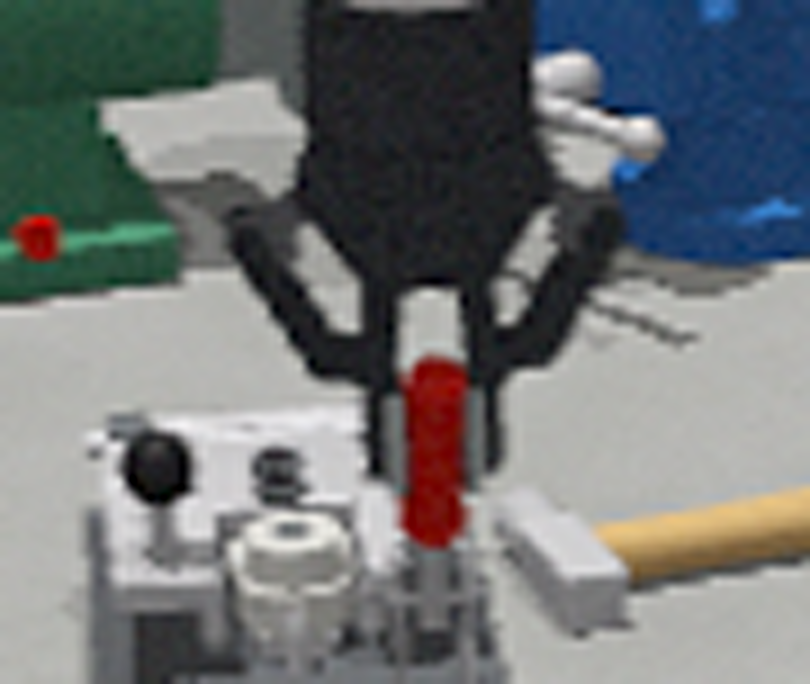

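```bash
python3 -m pendant '[{"gripper":0,"offset":[0.018,0,0.01],"spin":0},{"gripper":0,"offset":[0.042,0,0.026],"spin":0},{"gripper":0,"offset":[0.068,0,0.046],"spin":0},{"gripper":0,"offset":[0.0915,0,0.07],"spin":0},{"gripper":0,"offset":[0.1234,0,0.1095],"spin":0},{"gripper":0,"offset":[0.149,0,0.1535],"spin":0},{"gripper":0,"offset":[0.16,0,0.18],"spin":0},{"gripper":0,"offset":[0.1675,0,0.201],"spin":0}]' 50;  python3 - <<'E'
from leaf import *
t=cam("top");s=cam("side"); st=manip.get_state(); print(w2j(st["ee_pos"]).round(4),np.round(st["wrist_force"],1),st["width"],np.round(st["joint_pos"],2))
crop(s,300,165,45,38,9,"pics/i3.png")
E
```

```text
time: 30.95
ee_pos: [0.4685, 0.0186, 0.0981]
ee_rot: [-0.0, -0.601, 0.799, 0.0]
wrist_force: [-6.8, 0.7, 8.0]
width: 0.0189
[[ 0.0435 -0.1964  0.0977]] [-4.2 -1.1  1.3] 0.018890139600474868 [ 0.04  0.3   2.07 -0.    0.77 -2.82]
```

View pics/i3.png

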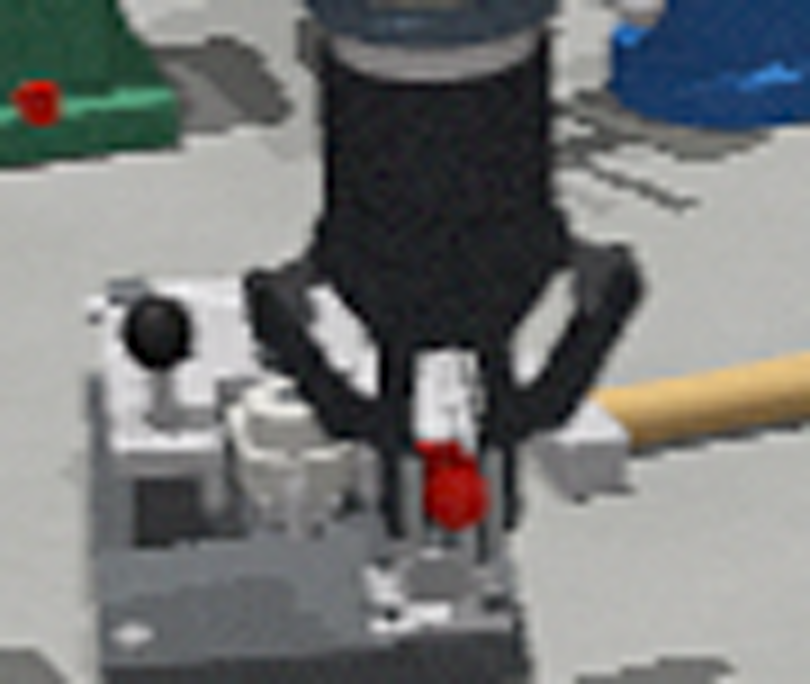

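```bash
python3 -m pendant '[{"gripper":0,"offset":[0.006,0,0.02],"spin":0},{"gripper":0,"offset":[0.01,0,0.04],"spin":0},{"gripper":0,"offset":[0.013,0,0.06],"spin":0},{"gripper":0,"offset":[0.015,0,0.078],"spin":0},{"gripper":0,"offset":[0.015,0,0.09],"spin":0},{"gripper":0,"offset":[0.015,0,0.096],"spin":0},{"gripper":0,"offset":[0.015,0,0.1],"spin":0},{"gripper":0,"offset":[0.015,0,0.1],"spin":0}]' 50;  python3 - <<'E'
from leaf import *
t=cam("top");s=cam("side"); st=manip.get_state(); print(w2j(st["ee_pos"]).round(4),np.round(st["wrist_force"],1),st["width"],np.round(st["joint_pos"],2))
crop(s,300,165,45,38,9,"pics/i4.png")
E
```

```text
time: 32.05
ee_pos: [0.4674, 0.0151, 0.073]
ee_rot: [-0.0, -0.601, 0.799, 0.0]
wrist_force: [-5.3, -0.7, 3.4]
width: 0.0187
[[ 0.0436 -0.1999  0.073 ]] [-5.1 -1.5  3.6] 0.018643371834234063 [ 0.03  0.34  2.09 -0.    0.71 -2.83]
```

View pics/i4.png

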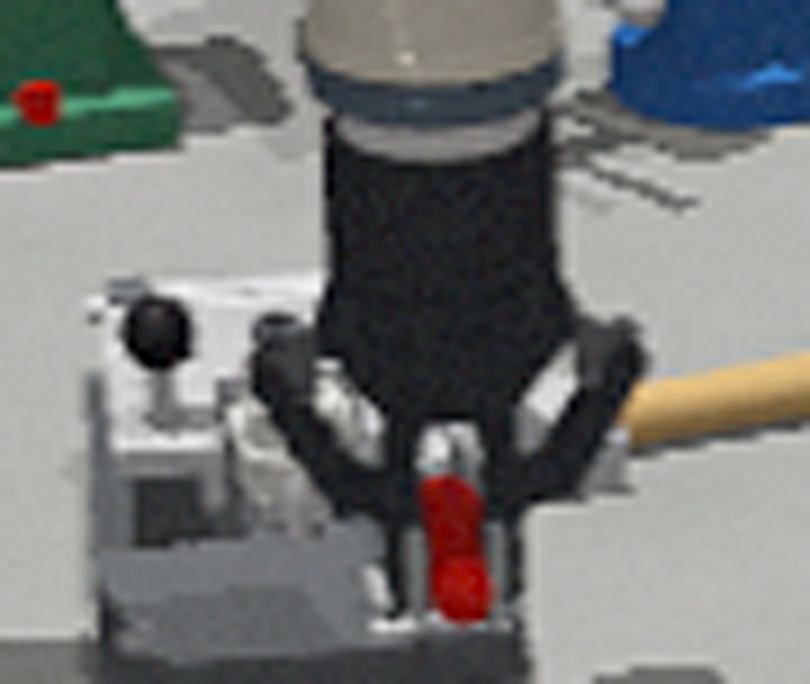

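```bash
python3 -m pendant '[{"gripper":0,"offset":[0,0,0.003],"spin":0},{"gripper":0,"offset":[0,0,0.006],"spin":0},{"gripper":0,"offset":[0,0,0.008],"spin":0},{"gripper":0,"offset":[0,0,0.01],"spin":0},{"gripper":0,"offset":[0,0,0.012],"spin":0},{"gripper":0,"offset":[0,0,0.014],"spin":0},{"gripper":0,"offset":[0,0,0.014],"spin":0},{"gripper":0,"offset":[0,0,0.014],"spin":0}]' 60
```

```text
time: 33.15
ee_pos: [0.4675, 0.0151, 0.0697]
ee_rot: [-0.0, -0.601, 0.799, 0.0]
wrist_force: [-6.0, -1.4, 7.1]
width: 0.0181
```

```bash
python3 -m pendant '[{"gripper":0,"offset":[0,0,0.002],"spin":0},{"gripper":0,"offset":[0,0,0.004],"spin":0},{"gripper":0,"offset":[0,0,0.006],"spin":0},{"gripper":0,"offset":[0,0,0.008],"spin":0},{"gripper":0,"offset":[0,0,0.01],"spin":0},{"gripper":0,"offset":[0,0,0.012],"spin":0},{"gripper":0,"offset":[0,0,0.012],"spin":0},{"gripper":0,"offset":[0,0,0.012],"spin":0}]' 60
```

```text
time: 34.15
ee_pos: [0.4677, 0.0153, 0.0684]
ee_rot: [-0.0, -0.601, 0.799, 0.0]
wrist_force: [-14.0, 0.5, 35.1]
width: 0.0187
```

```bash
python3 -m pendant '[{"gripper":0.2,"offset":[0,0,0],"spin":0},{"gripper":0.55,"offset":[0,0,0],"spin":0},{"gripper":0.55,"offset":[0,0,0],"spin":0},{"gripper":0.55,"offset":[0,0,-0.06],"spin":0},{"gripper":0.55,"offset":[0,0,-0.2],"spin":0},{"gripper":0.55,"offset":[0,0,-0.42],"spin":0},{"gripper":0.55,"offset":[0.1,0.1,-0.64],"spin":0},{"gripper":0.55,"offset":[0.25,0.3,-0.8],"spin":0}]' 35;  python3 - <<'E'
from leaf import *
t=cam("top");s=cam("side"); st=manip.get_state(); print(w2j(st["ee_pos"]).round(4),np.round(st["wrist_force"],1),np.round(st["joint_pos"],2))
crop(s,295,165,45,38,9,"pics/k1.png"); cv2.imwrite("pics/k1t.png",t["image"])
E
```

```text
time: 35.15
ee_pos: [0.3907, -0.0201, 0.2617]
ee_rot: [0.002, -0.602, 0.799, -0.001]
wrist_force: [0.9, -0.9, 0.2]
width: 0.0465
[[-0.0228 -0.2565  0.2625]] [ 0.   0.4 -0.1] [-0.06 -0.07  2.06 -0.    1.14 -2.92]
```

View pics/k1.png

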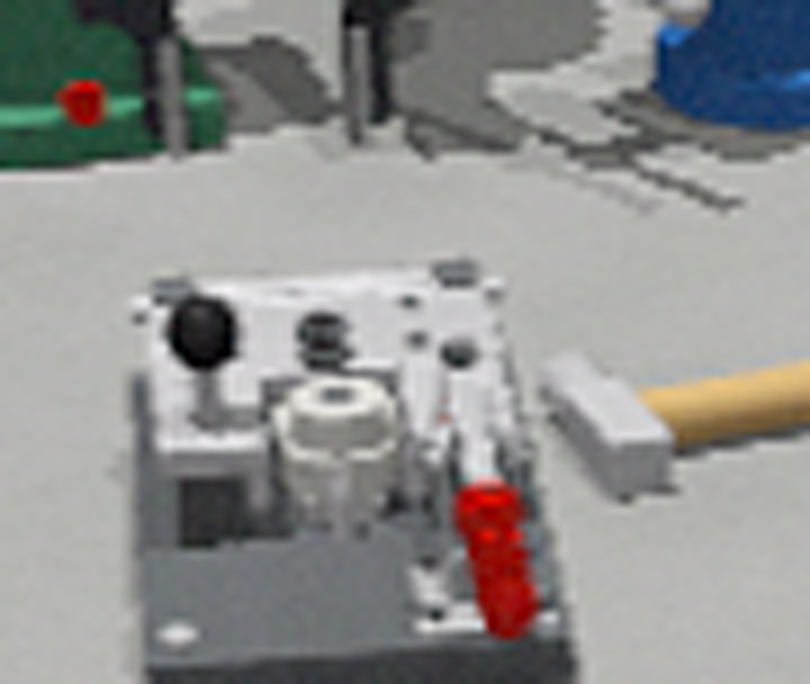

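View pics/k1t.png

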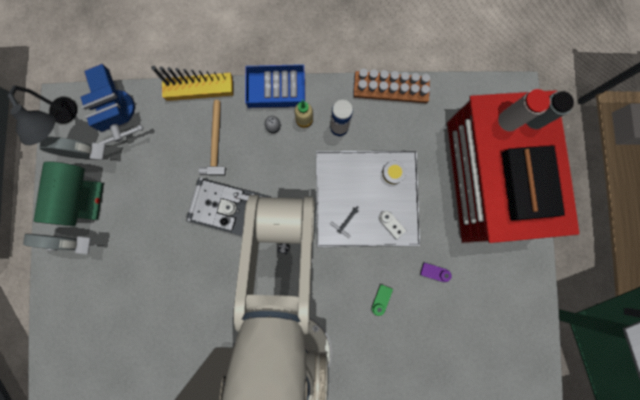

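```bash
python3 -m pendant '[{"gripper":0.55,"offset":[0.08,0,0],"spin":0.08},{"gripper":0.55,"offset":[0.2,0,0],"spin":0.16},{"gripper":0.55,"offset":[0.33,0,0],"spin":0.24},{"gripper":0.55,"offset":[0.46,0,0],"spin":0.3},{"gripper":0.55,"offset":[0.59,0,0],"spin":0.3},{"gripper":0.55,"offset":[0.72,0,0],"spin":0.3},{"gripper":0.55,"offset":[0.81,0,0],"spin":0.3},{"gripper":0.55,"offset":[0.81,0,0],"spin":0.3}]' 35;  python3 - <<'E'
from leaf import *
t=cam("top");s=cam("side"); st=manip.get_state(); print(np.round(st["ee_pos"],3),np.round(st["joint_pos"],2))
crop(t,235,205,65,45,6,"pics/l1t.png")
I=s["image"].astype(int); 
q=fit([(262,310,195,222),(335-40,365,215-45,245)],(.0437,-.115,(-.1,.05,.2)))
print(manip.cut_out("leaf","top")[:1] and 1)
E
```

```text
time: 36.25
ee_pos: [0.3338, -0.2154, 0.2586]
ee_rot: [0.0, -0.324, 0.946, -0.0]
wrist_force: [-0.6, 0.8, -0.3]
width: 0.0468
[ 0.334 -0.214  0.258] [-0.57 -0.05  2.05  0.    1.14 -2.81]
[ 0.0445 -0.1144 -0.0026] 0.734
[ 0.0446 -0.1125 -0.0107] 0.74
[ 0.0449 -0.1141 -0.0108] 0.734
1
```

View pics/l1t.png

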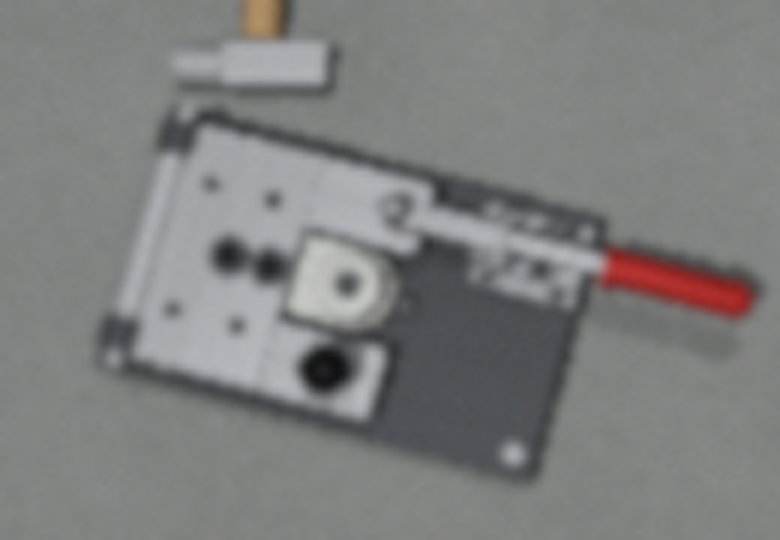

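```bash
python3 - <<'E'
from leaf import *
print(manip.job_done())
E
```

```text
the job is handed in; nothing more can be done
None
```

The job is handed in after about 36 s, and the last checks show the jig loaded, closed and locked. No verdict was reported.

**What I did:**
1. I swung the clamp up from about 0.33 to 1.09 rad, because it was in the way.
2. I took the undrilled bracket from the tray at top pixel (345,175). The drilled one at (391,224) and the green and purple look-alikes were left alone.
3. I lowered the bracket into the nest with its boss on the notch side until it touched down, at about 15 N.
4. I brought the leaf down by its knob over about 6 s, held until it rested on the bracket at about 12 N.
5. I pushed the red handle down to its stop, with 35 N at the wrist.

**Last checks:**
- **Leaf:** the knob is within about 0.3 px of where it should be with the leaf closed, which puts the leaf angle near 0.
- **Clamp:** the handle fit from both cameras gives about -0.01 rad, so fully down, with its arm resting on the leaf.
- **Bracket:** the boss shows in the notch.
- **Everything else:** the drilled bracket, tin, chuck key and hammer looked unmoved in the last pictures. The gripper is clear of everything.

**Disagreements:** one clamp fit while the arm blocked the top view was meaningless, so I discarded it. The first bracket outline fit had caught on shadow, so I replaced it with the colour and side-view fits.

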